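# Sort full and empty fuel tins and send the full ones out through the door drawer

### The arm

A 6-joint arm with a two-finger parallel gripper is mounted at the origin on the work surface. World frame = base frame: x ahead of the robot, y to its left, z up, the work surface at z = 0. Lengths are in m, angles in rad, forces in N, time in s.
With the tool pointing down it reaches from about 0.225 to 0.875 m from the base axis. Payload 3.4 kg.
Tool frame: the origin (TCP) lies midway between the tips of the shut fingers; the grasp point (between the pads) lies 19 mm behind it (manip.hold_point_z is the z of the grasp point in the tool frame, in m); z points along the fingers, y is the direction in which the jaws open and shut (so a half turn about z gives the same grasp; the last joint's range is limited). The gripper opens to 85 mm and grips with 20 to 120 N. Pads are 22 mm wide; open, the fingers measure 114 mm over their backs; the gripper's body (76 mm by 85 mm) begins 54 mm behind the grasp point. The pads swing forward as they close: fully open they stand 13 mm farther back than shut.
Start: joints at [1.186, 0.276, 1.505, -0, 1.361, -0.121], TCP at [0.15, 0.555, 0.231] pointing down, gripper open.
Joint ranges: [-2.89, 2.89], [-0.75, 2.08], [0.22, 2.7], [-1.18, 4.32], [0.11, 2.71], [-2.7, 2.7]. Speed limits (rad/s): [2.57, 2.57, 3.14, 3.14, 3.14, 3.14].

### API

Orientations are given as a rotation vector (axis times angle).
In Python, from rig import manip gives the robot as it stands. The module is installed in compiled form; this text tells all that it offers.
- The arm moves only by the shell command python3 -m handwheel 'ROWS' [FORCE]. ROWS is a JSON object of lists of equal length, an entry for each row: "grip": the finger opening in mm, from 0 to 85.4; "translation": the shift along the world's x, y, z in mm, a list of three; "yaw": the turn about the world's z in rad. A call has 1 to 12 rows; each row shifts and turns the pose as measured when the row begins; what a row does not reach is not made up. A row lasts 1/12 s, in which the tool goes at most 41.7 mm and 7.16 degrees, less where a joint would pass 70% of its speed; a pose out of reach is approached as far as the arm can. A call is refused whole if a number of a shift passes 41.7 or a number of a turn 0.125, either way. A call with a gripper value outside its range is refused whole. The fingers move at their own pace and stop on an object; FORCE is the grip in N (left out, the last holds). Time passes only in rows, so rows that do not move let the fingers close. It gives the time, the measured TCP pose, the force and the opening at its end, in the units of the state.
- manip.sense(): the state, without advancing time (a new reading comes with each control period).
- manip.snapshot(name): name is "scene" or "top" or "wrist"; returns (picture, depth): 384x512x3 uint8, red, green, blue; 384x512 float32, m along the optical axis (not along the pixel's ray), 0 where there is no reading.
- manip.calibration(name): a dict with "intrinsics" (3x3 intrinsics, pixels), "k1" (the pictures are not rectified: a ray, as slopes to the right and down, at radius r is drawn at 1 + k1 r^2 times it, then the intrinsics apply), "rvec" (rotation vector, rad) and "tvec" (3), from world to camera coordinates, as OpenCV has them; the wrist camera has in their place "tool_from_camera" (4x4, takes a point from camera to tool coordinates, whose origin is the TCP and whose axes are the flange's). Camera axes: x right, y down, z forward; pixel columns grow to the right and rows downward; lengths in m; the calibration is good to about 2 mm. A picture is of the moment at which its call begins: read the wrist's pose just before it. calibration takes no time and is no camera call.
- manip.job_done(): hands the job in, once; it reports no verdict.
The state is a dict: "clock": time; "joint_pos": joint angles; "joint_velocities": joint speeds; "joint_torque": joint torques, N m; "position": TCP position; "tool_rot": TCP orientation; "wrist_force": force on the tool from outside, world axes, zero at the start; "ft_torque": the same for the moment, N m; "grip_width": finger opening in m.
Only numpy, scipy, OpenCV 4.12 (cv2) and the standard library are available. Lean on these libraries where they do the work, as an engineer would, in place of code of your own. Each camera call takes 0.05 s, during which the arm holds its last target.

### The job

A customer is waiting outside the security door for cooking fuel. The closed fuel tins on the table look alike: find out by lifting which are full and which are empty, stand the full ones upright in the pass-through drawer and put the empty ones in the plastic crate. Only when all are sorted, push the switch lever towards the door and hold it there until the drawer has run all the way out, then let the lever spring back to the middle; leave the padlock, shoe horn, clothes peg and hinged-lid tin alone.

Things in the scene. Friction and masses are not known exactly. Their poses are not given: they have to be found in the camera images.
- tin1_mid (a point): centre (35 mm above the underside, on the axis) of a closed aluminium fuel tin with a press-on lid: a plain upright cylinder 58 mm in diameter and 70 mm high, z along its axis; it starts standing on the table. A full tin weighs 170 to 230 g, an empty one 38 to 52 g; they look the same. Five or six of the six are present, at least two full and two empty
- tin2_mid (a point): centre (35 mm above the underside, on the axis) of a closed aluminium fuel tin with a press-on lid: a plain upright cylinder 58 mm in diameter and 70 mm high, z along its axis; it starts standing on the table. A full tin weighs 170 to 230 g, an empty one 38 to 52 g; they look the same. Five or six of the six are present, at least two full and two empty
- tin3_mid (a point): centre (35 mm above the underside, on the axis) of a closed aluminium fuel tin with a press-on lid: a plain upright cylinder 58 mm in diameter and 70 mm high, z along its axis; it starts standing on the table. A full tin weighs 170 to 230 g, an empty one 38 to 52 g; they look the same. Five or six of the six are present, at least two full and two empty
- tin4_mid (a point): centre (35 mm above the underside, on the axis) of a closed aluminium fuel tin with a press-on lid: a plain upright cylinder 58 mm in diameter and 70 mm high, z along its axis; it starts standing on the table. A full tin weighs 170 to 230 g, an empty one 38 to 52 g; they look the same. Five or six of the six are present, at least two full and two empty
- tin5_mid (a point): centre (35 mm above the underside, on the axis) of a closed aluminium fuel tin with a press-on lid: a plain upright cylinder 58 mm in diameter and 70 mm high, z along its axis; it starts standing on the table. A full tin weighs 170 to 230 g, an empty one 38 to 52 g; they look the same. Five or six of the six are present, at least two full and two empty
- tin6_mid (a point): centre (35 mm above the underside, on the axis) of a closed aluminium fuel tin with a press-on lid: a plain upright cylinder 58 mm in diameter and 70 mm high, z along its axis; it starts standing on the table. A full tin weighs 170 to 230 g, an empty one 38 to 52 g; they look the same. Five or six of the six are present, at least two full and two empty
- drawer_in (a point): centre of the pass-through drawer's inner floor, 12 mm above the table; moves with it. Open aluminium tray, inside 210 mm (x, towards the door) by 250 mm (y), walls 5 mm, rim 45 mm above its floor. It lies in a fixed steel channel (292 mm wide, 45 mm high, from 125 mm robot-side of this point) that runs +x through the lower half of a green steel door; it cannot be moved by hand
- drawer (a joint): how far the drawer has run out towards the door (+x), m: 0 = in (start), 0.40 = fully out. It runs only while the switch lever is held well over (beyond about 0.2 rad) towards the door, at about 0.1 m/s, and stops where it is (within 2 cm) when the lever is let go; fully out takes 4 to 5 s
- pod: fixed grey switch box screwed to the table in front of the drawer, 85 mm (x) by 75 mm (y) by 42 mm high; origin at the centre of its underside, x pointing towards the door side (turned at most 0.3 rad from world x), z up
- toggle_tip (a point): top of the switch lever's black paddle: 102 mm above the table when centred, paddle 12 mm thick (along the box's x) and 20 mm wide (y), reaching from 70 to 102 mm above the table, on a 10 mm round stem standing in the middle of the box. Its z axis runs up along the lever; the lever pivots 60 mm below this point, 42 mm above the table
- toggle (a joint): lean of the switch lever, rad: 0 = upright in the middle (spring-centred), positive = leaning along the box's +x, towards the door (drawer out); stops at +0.42 and -0.42. Spring 0.5 Nm/rad: about 4 N at the paddle holds it fully over. The other way (negative) is not connected
- crate_in (a point): centre of the inner floor (4 mm above the table) of the fixed grey plastic crate for empties, open on top: inside 262 mm along its x by 182 mm along its y, walls 4 mm thick, rim 60 mm above the table
- padlock: steel padlock lying flat, 40 x 45 x 20 mm with a shackle; origin under the centre of its case. Leave alone
- shoehorn: wooden shoe horn lying flat, about 200 mm long (along its y) and 36 mm wide, 12 mm high; origin under its middle. Leave alone
- peg: green plastic clothes peg lying on its side, 75 x 20 x 12 mm; origin under its middle. Leave alone
- lidtin: flat round aluminium tin with a hinged lid, 86 mm in diameter, 30 mm high; origin under its middle. Not a fuel tin. Leave alone
Not all that is in view belongs to the job. What is shaped like the part that bears tin5_mid but orange or red is not meant.

How it is judged:
On the way, in this order (a step that is already met when the one before it is completed fails the run):
1. full tins (resting with over 1 N) stand released in the drawer, empty ones (under 1 N) stand or lie released in the crate, drawer still in (((x of tin1_mid in the frame of drawer_in between -0.082 and 0.082 m and y of tin1_mid in the frame of drawer_in between -0.102 and 0.102 m and z of tin1_mid in the frame of drawer_in between 0.028 and 0.042 m and angle between tin1_mid's own z axis and vertical below 0.15 rad and contact force between tin1 and anything else above 1 N) or (x of tin1_mid in the frame of crate_in between -0.11 and 0.11 m and y of tin1_mid in the frame of crate_in between -0.072 and 0.072 m and z of tin1_mid in the frame of crate_in between 0.02 and 0.05 m and contact force between tin1 and anything else below 1 N)) and ((x of tin2_mid in the frame of drawer_in between -0.082 and 0.082 m and y of tin2_mid in the frame of drawer_in between -0.102 and 0.102 m and z of tin2_mid in the frame of drawer_in between 0.028 and 0.042 m and angle between tin2_mid's own z axis and vertical below 0.15 rad and contact force between tin2 and anything else above 1 N) or (x of tin2_mid in the frame of crate_in between -0.11 and 0.11 m and y of tin2_mid in the frame of crate_in between -0.072 and 0.072 m and z of tin2_mid in the frame of crate_in between 0.02 and 0.05 m and contact force between tin2 and anything else below 1 N)) and ((x of tin3_mid in the frame of drawer_in between -0.082 and 0.082 m and y of tin3_mid in the frame of drawer_in between -0.102 and 0.102 m and z of tin3_mid in the frame of drawer_in between 0.028 and 0.042 m and angle between tin3_mid's own z axis and vertical below 0.15 rad and contact force between tin3 and anything else above 1 N) or (x of tin3_mid in the frame of crate_in between -0.11 and 0.11 m and y of tin3_mid in the frame of crate_in between -0.072 and 0.072 m and z of tin3_mid in the frame of crate_in between 0.02 and 0.05 m and contact force between tin3 and anything else below 1 N)) and ((x of tin4_mid in the frame of drawer_in between -0.082 and 0.082 m and y of tin4_mid in the frame of drawer_in between -0.102 and 0.102 m and z of tin4_mid in the frame of drawer_in between 0.028 and 0.042 m and angle between tin4_mid's own z axis and vertical below 0.15 rad and contact force between tin4 and anything else above 1 N) or (x of tin4_mid in the frame of crate_in between -0.11 and 0.11 m and y of tin4_mid in the frame of crate_in between -0.072 and 0.072 m and z of tin4_mid in the frame of crate_in between 0.02 and 0.05 m and contact force between tin4 and anything else below 1 N)) and ((x of tin5_mid in the frame of drawer_in between -0.082 and 0.082 m and y of tin5_mid in the frame of drawer_in between -0.102 and 0.102 m and z of tin5_mid in the frame of drawer_in between 0.028 and 0.042 m and angle between tin5_mid's own z axis and vertical below 0.15 rad and contact force between tin5 and anything else above 1 N) or (x of tin5_mid in the frame of crate_in between -0.11 and 0.11 m and y of tin5_mid in the frame of crate_in between -0.072 and 0.072 m and z of tin5_mid in the frame of crate_in between 0.02 and 0.05 m and contact force between tin5 and anything else below 1 N)) and ((x of tin6_mid in the frame of drawer_in between -0.082 and 0.082 m and y of tin6_mid in the frame of drawer_in between -0.102 and 0.102 m and z of tin6_mid in the frame of drawer_in between 0.028 and 0.042 m and angle between tin6_mid's own z axis and vertical below 0.15 rad and contact force between tin6 and anything else above 1 N) or (x of tin6_mid in the frame of crate_in between -0.11 and 0.11 m and y of tin6_mid in the frame of crate_in between -0.072 and 0.072 m and z of tin6_mid in the frame of crate_in between 0.02 and 0.05 m and contact force between tin6 and anything else below 1 N)) and contact force between each of tin1, tin2, tin3, tin4, tin5, tin6 and the fingers below 0.1 N and value of joint drawer below 0.02 m), for 0.2 s.
2. the switch lever is held over towards the door for at least a second (value of joint toggle above 0.18 rad), for 1 s.
3. the drawer is fully out and the lever has been let go and has sprung back to the middle (value of joint drawer above 0.385 m and value of joint toggle between -0.06 and 0.06 rad), for 0.3 s.
At the end, for the whole second after the job is handed in: Every full tin stands upright (within 0.15 rad) on the floor of the drawer and every empty tin is inside the crate on its floor, upright or lying, all released and at rest; the drawer is fully out (joint above 0.385 m of 0.40) and the lever is back in the middle (within 0.06 rad) (all of step 3 and ((x of tin1_mid in the frame of drawer_in between -0.082 and 0.082 m and y of tin1_mid in the frame of drawer_in between -0.102 and 0.102 m and z of tin1_mid in the frame of drawer_in between 0.028 and 0.042 m and angle between tin1_mid's own z axis and vertical below 0.15 rad and contact force between tin1 and anything else above 1 N) or (x of tin1_mid in the frame of crate_in between -0.11 and 0.11 m and y of tin1_mid in the frame of crate_in between -0.072 and 0.072 m and z of tin1_mid in the frame of crate_in between 0.02 and 0.05 m and contact force between tin1 and anything else below 1 N)) and ((x of tin2_mid in the frame of drawer_in between -0.082 and 0.082 m and y of tin2_mid in the frame of drawer_in between -0.102 and 0.102 m and z of tin2_mid in the frame of drawer_in between 0.028 and 0.042 m and angle between tin2_mid's own z axis and vertical below 0.15 rad and contact force between tin2 and anything else above 1 N) or (x of tin2_mid in the frame of crate_in between -0.11 and 0.11 m and y of tin2_mid in the frame of crate_in between -0.072 and 0.072 m and z of tin2_mid in the frame of crate_in between 0.02 and 0.05 m and contact force between tin2 and anything else below 1 N)) and ((x of tin3_mid in the frame of drawer_in between -0.082 and 0.082 m and y of tin3_mid in the frame of drawer_in between -0.102 and 0.102 m and z of tin3_mid in the frame of drawer_in between 0.028 and 0.042 m and angle between tin3_mid's own z axis and vertical below 0.15 rad and contact force between tin3 and anything else above 1 N) or (x of tin3_mid in the frame of crate_in between -0.11 and 0.11 m and y of tin3_mid in the frame of crate_in between -0.072 and 0.072 m and z of tin3_mid in the frame of crate_in between 0.02 and 0.05 m and contact force between tin3 and anything else below 1 N)) and ((x of tin4_mid in the frame of drawer_in between -0.082 and 0.082 m and y of tin4_mid in the frame of drawer_in between -0.102 and 0.102 m and z of tin4_mid in the frame of drawer_in between 0.028 and 0.042 m and angle between tin4_mid's own z axis and vertical below 0.15 rad and contact force between tin4 and anything else above 1 N) or (x of tin4_mid in the frame of crate_in between -0.11 and 0.11 m and y of tin4_mid in the frame of crate_in between -0.072 and 0.072 m and z of tin4_mid in the frame of crate_in between 0.02 and 0.05 m and contact force between tin4 and anything else below 1 N)) and ((x of tin5_mid in the frame of drawer_in between -0.082 and 0.082 m and y of tin5_mid in the frame of drawer_in between -0.102 and 0.102 m and z of tin5_mid in the frame of drawer_in between 0.028 and 0.042 m and angle between tin5_mid's own z axis and vertical below 0.15 rad and contact force between tin5 and anything else above 1 N) or (x of tin5_mid in the frame of crate_in between -0.11 and 0.11 m and y of tin5_mid in the frame of crate_in between -0.072 and 0.072 m and z of tin5_mid in the frame of crate_in between 0.02 and 0.05 m and contact force between tin5 and anything else below 1 N)) and ((x of tin6_mid in the frame of drawer_in between -0.082 and 0.082 m and y of tin6_mid in the frame of drawer_in between -0.102 and 0.102 m and z of tin6_mid in the frame of drawer_in between 0.028 and 0.042 m and angle between tin6_mid's own z axis and vertical below 0.15 rad and contact force between tin6 and anything else above 1 N) or (x of tin6_mid in the frame of crate_in between -0.11 and 0.11 m and y of tin6_mid in the frame of crate_in between -0.072 and 0.072 m and z of tin6_mid in the frame of crate_in between 0.02 and 0.05 m and contact force between tin6 and anything else below 1 N)) and contact force between each of tin1, tin2, tin3, tin4, tin5, tin6 and the fingers below 0.1 N and linear speed of each of tin1, tin2, tin3, tin4, tin5, tin6 below 0.02 m/s); the robot touches nothing.
It fails at once if the padlock is moved more than 4 cm (distance of padlock from where it was at the start of the episode above 0.04 m).
It fails at once if the shoe horn is moved more than 4 cm (distance of shoehorn from where it was at the start of the episode above 0.04 m).
It fails at once if the clothes peg is moved more than 4 cm (distance of peg from where it was at the start of the episode above 0.04 m).
It fails at once if the hinged-lid tin is moved more than 4 cm (distance of lidtin from where it was at the start of the episode above 0.04 m).
Of tin1, tin2, tin3, tin4, tin5, tin6 only 5 to 6 are there at a start; the rules pass over those that are not, and their reading is None.
At some moment in a run one of tin1, tin2, tin3, tin4, tin5, tin6 may be knocked a few centimetres aside while the robot is not near it.
It also fails if it takes over 192 s, if anything falls off the work surface, if the arm or the gripper's body presses on something with over 40 N, if the wrist force passes 120 N, or if a joint passes its speed limit or range.

## Working session

There is one attempt and no reset: what is moved stays moved. The work goes in short steps, Python scripts to look and compute and a shell command to move; the robot and the scene stay as the last step left them, time stands still between calls to the robot, and variables do not carry over. Pictures are saved under pics/ and viewed, and the job is handed in when it is done.

```bash
mkdir -p pics; python3 - <<'E'
from rig import manip
import cv2
print(manip.sense())
for n in ("scene","top"):
    p,d=manip.snapshot(n); cv2.imwrite(f"pics/{n}0.png",cv2.cvtColor(p,cv2.COLOR_RGB2BGR))
    print(n,manip.calibration(n))
print(manip.calibration("wrist"), manip.hold_point_z)
E
```

```text
{'clock': 0.0, 'joint_pos': array([ 1.18599566e+00,  2.76579105e-01,  1.50614054e+00, -3.82391610e-05,
        1.36070036e+00, -1.20982295e-01]), 'joint_velocities': array([ 0.00070453, -0.00086884, -0.00118363,  0.00165898,  0.00050714,
       -0.00026115]), 'joint_torque': array([-4.06329837e-04, -4.16780519e+01, -2.45801336e+01, -2.06949803e-04,
        1.12537615e-02,  9.42892399e-06]), 'position': array([0.14974806, 0.55460321, 0.23044583]), 'tool_rot': array([-4.13136195e-01, -3.11388342e+00,  2.79341377e-03]), 'wrist_force': array([ 0.22828975, -0.13387272, -0.87372276]), 'ft_torque': array([-0.01726136,  0.02349396,  0.0354305 ]), 'grip_width': 0.08570321982350079}
scene {'intrinsics': array([[354.79701905,   0.        , 258.58815135],
       [  0.        , 354.79701905, 191.21070046],
       [  0.        ,   0.        ,   1.        ]]), 'k1': -0.027797974821415248, 'rvec': array([ 2.19969471,  0.69489996, -0.32030746]), 'tvec': array([-0.45493273, -0.12846781,  1.2062958 ])}
top {'intrinsics': array([[401.42154205,   0.        , 258.7948968 ],
       [  0.        , 401.42154205, 190.12400935],
       [  0.        ,   0.        ,   1.        ]]), 'k1': 0.006873322917473483, 'rvec': array([ 2.10903282, -2.15163957,  0.15196825]), 'tvec': array([0.0326482 , 0.58888882, 0.97382777])}
{'intrinsics': array([[330.76369475,   0.        , 244.64022498],
       [  0.        , 330.76369475, 194.23619937],
       [  0.        ,   0.        ,   1.        ]]), 'k1': -0.0797375119041668, 'tool_from_camera': array([[ 9.75960673e-05, -9.58568485e-01, -2.84862161e-01,
         7.19121753e-02],
       [ 9.99999994e-01,  8.09887313e-05,  7.00788802e-05,
         6.07678625e-04],
       [-4.41047810e-05, -2.84862166e-01,  9.58568487e-01,
        -1.42200082e-01],
       [ 0.00000000e+00,  0.00000000e+00,  0.00000000e+00,
         1.00000000e+00]])} -0.0187
```

View pics/scene0.png

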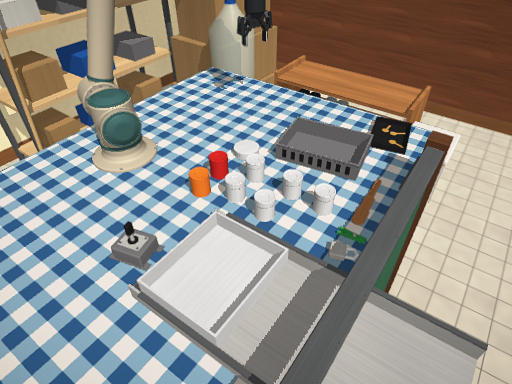

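View pics/top0.png

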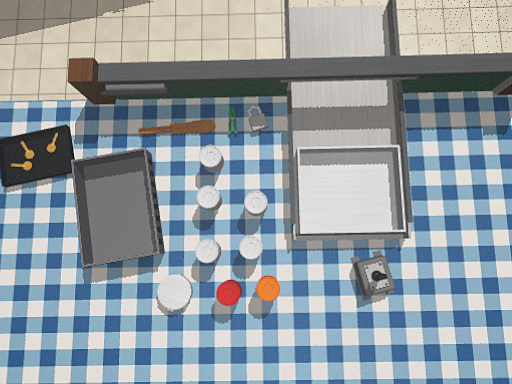

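```bash
cat > h.py <<'E'
from rig import manip
import numpy as np, cv2
from scipy.spatial.transform import Rotation as R
def pose(name):
    c=manip.calibration(name)
    if name=="wrist":
        s=manip.sense(); T=np.eye(4); T[:3,:3]=R.from_rotvec(s['tool_rot']).as_matrix(); T[:3,3]=s['position']
        return c,T@c['tool_from_camera']
    Rm=R.from_rotvec(c['rvec']).as_matrix(); T=np.eye(4); T[:3,:3]=Rm.T; T[:3,3]=-Rm.T@c['tvec']
    return c,T
def slopes(c,uv):
    uv=np.asarray(uv,float).reshape(-1,2); K=c['intrinsics']
    return cv2.undistortPoints(uv.reshape(-1,1,2),K,np.array([c['k1'],0,0,0,0.])).reshape(-1,2)
def plane(c,T,uv,z):
    s=slopes(c,uv); d=np.c_[s,np.ones(len(s))]@T[:3,:3].T
    return T[:3,3]+d*((z-T[2,3])/d[:,2])[:,None]
def cloud(c,T,dep):
    h,w=dep.shape; u,v=np.meshgrid(np.arange(w),np.arange(h))
    s=slopes(c,np.c_[u.ravel(),v.ravel()]); P=np.c_[s,np.ones(len(s))]*dep.reshape(-1,1)
    P=P@T[:3,:3].T+T[:3,3]; P[dep.ravel()==0]=np.nan
    return P.reshape(h,w,3)
def snap(name,fn=None):
    c,T=pose(name); p,d=manip.snapshot(name)
    if fn: cv2.imwrite(f"pics/{fn}.png",cv2.cvtColor(p,cv2.COLOR_RGB2BGR))
    return c,T,p,d
def project(c,T,P):
    P=np.asarray(P,float).reshape(-1,3); Ti=np.linalg.inv(T)
    uv,_=cv2.projectPoints(P,cv2.Rodrigues(Ti[:3,:3])[0],Ti[:3,3],c['intrinsics'],np.array([c['k1'],0,0,0,0.]))
    return uv.reshape(-1,2)
def blobs(P,p,zlo,zhi,mina=40):
    m=((P[...,2]>zlo)&(P[...,2]<zhi)).astype(np.uint8)
    n,l,st,ce=cv2.connectedComponentsWithStats(m)
    for i in range(1,n):
        if st[i,4]<mina: continue
        q=P[l==i]; yield i,st[i],ce[i],q,p[l==i].mean(0),l==i
E
python3 - <<'E'
from h import *
np.set_printoptions(precision=4,suppress=True)
c,T,p,d=snap("top"); P=cloud(c,T,d)
print("cam",T[:3,3])
for i,st,ce,q,col,m in blobs(P,p,.060,.080):
    cs,_=cv2.findContours(m.astype(np.uint8),0,1); (u,v),r=cv2.minEnclosingCircle(cs[0])
    print("lid",st,plane(c,T,[u,v],.07)[0],'r',r*T[2,3]*.93/c['intrinsics'][0,0],q.mean(0),col.round())
for i,st,ce,q,col,m in blobs(P,p,.02,.055): print("mid",st,q.min(0),q.max(0),q.mean(0))
for i,st,ce,q,col,m in blobs(P,p,.085,.2,10): print("hi",st,q.min(0),q.max(0),q.mean(0))
print(plane(c,T,[[73,162],[148,149],[164,255],[83,268]],.06))
print("drawer rim",plane(c,T,[[297,147],[404,145],[406,236],[297,236]],.057))
E
```

```text
cam [0.4271 0.0051 1.0554]
lid [402  77 110   9 388] [ 0.8561 -0.4924  0.07  ] r 0.13345527284672276 [ 0.861  -0.4977  0.07  ] [44. 58. 49.]
lid [166  83 122   9 400] [0.8615 0.0993 0.07  ] r 0.14810537283419714 [0.8607 0.099  0.0702] [47. 61. 52.]
lid [82 92 19  4 58] [0.8499 0.4525 0.07  ] r 0.022174931787914808 [0.8496 0.4511 0.07  ] [60. 49. 42.]
lid [199 145  23  23 414] [0.675  0.1425 0.07  ] r 0.028044950263787925 [0.6755 0.1429 0.068 ] [207. 206. 207.]
lid [118 148  28   7  52] [0.6933 0.3419 0.07  ] r 0.03381312732940217 [0.6958 0.3445 0.0621] [106. 105. 106.]
lid [147 174   5  21  40] [0.6073 0.2977 0.07  ] r 0.024572336785830047 [0.6095 0.2981 0.0621] [121. 120. 122.]
lid [196 186  24  23 424] [0.5712 0.1483 0.07  ] r 0.028539966298898697 [0.5714 0.1486 0.068 ] [210. 209. 210.]
lid [244 191  23  24 426] [0.5553 0.03   0.07  ] r 0.02861087008136852 [0.5558 0.0304 0.0681] [212. 211. 211.]
lid [ 74 193   7  43  78] [0.5355 0.4726 0.07  ] r 0.05140373131814481 [0.5363 0.4764 0.0617] [118. 118. 121.]
lid [239 236  23  24 441] [0.445  0.0444 0.07  ] r 0.029003125997647233 [0.445
[... 1492 characters left out ...]
.6211 0.6151 0.02  ] [0.6704 0.7085 0.0264] [0.6362 0.6752 0.0224]
mid [ 355  256   40   41 1056] [ 0.3228 -0.3062  0.0204] [ 0.4187 -0.2168  0.0518] [ 0.3717 -0.2578  0.0418]
mid [157 274  35  38 972] [0.2929 0.1967 0.02  ] [0.3832 0.2815 0.0349] [0.339  0.2386 0.0286]
hi [   68    52   444    44 11413] [ 0.8372 -0.6176  0.085 ] [0.9094 0.4757 0.1555] [ 0.8711 -0.0342  0.1295]
hi [376 274  11   7  57] [ 0.3643 -0.27    0.0855] [ 0.3779 -0.2509  0.105 ] [ 0.3719 -0.2597  0.0993]
[[0.6705 0.4948 0.06  ]
 [0.7004 0.303  0.06  ]
 [0.4309 0.2566 0.06  ]
 [0.4033 0.4552 0.06  ]]
drawer rim [[ 0.6975 -0.0791  0.057 ]
 [ 0.6962 -0.351   0.057 ]
 [ 0.466  -0.3385  0.057 ]
 [ 0.4711 -0.0715  0.057 ]]
```

```bash
python3 - <<'E'
import cv2
a=cv2.imread('pics/top0.png')
cv2.imwrite('pics/top0z.png',cv2.resize(a[90:330,60:430],None,fx=2.1,fy=2.1,interpolation=cv2.INTER_CUBIC))
E
```

```text
(no output)
```

View pics/top0z.png

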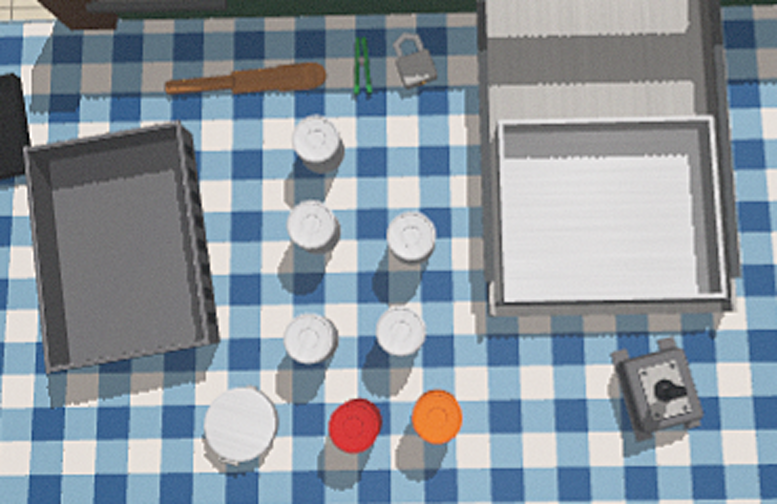

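```bash
python3 - <<'E'
from h import *
np.set_printoptions(precision=4,suppress=True)
c,T,p,d=snap("top"); P=cloud(c,T,d)
z=P[...,2]; X=P[...,0];Y=P[...,1]
f=(abs(z-.012)<.004)&(X<.72)&(X>.42)&(Y<-.05)&(Y>-.38)
for x0 in (.5,.55,.6,.64):
    m=f&(abs(X-x0)<.004); print("floor y",x0,Y[m].min(),Y[m].max(), m.sum())
for y0 in (-.12,-.2,-.28):
    m=f&(abs(Y-y0)<.004); print("floor x",y0,X[m].min(),X[m].max())
r=(z>.045)&(z<.062)&(X<.74)&(X>.42)&(Y<-.04)&(Y>-.40)
for y0 in (-.12,-.2,-.28):
    m=r&(abs(Y-y0)<.004); q=P[m]; q=q[np.argsort(q[:,0])]; print("rim x",y0,q[:,[0,2]].round(3).tolist()[::2])
for x0 in (.5,.6):
    m=r&(abs(X-x0)<.003); q=P[m]; q=q[np.argsort(q[:,1])]; print("rim y",x0,q[:,[1,2]].round(3).tolist()[::2])
m=(z>.036)&(z<.048)&(X<.43)&(X>.31)&(Y<-.2)&(Y>-.32)
cs,_=cv2.findContours(m.astype(np.uint8),0,1); k=max(cs,key=cv2.contourArea); 
q=plane(c,T,k.reshape(-1,2),.042)[:,:2].astype(np.float32); print("pod",cv2.minAreaRect(q*1000))
m=(z>.085)&(X<.43)&(X>.31)&(Y<-.2)&(Y>-.32); print("paddle",P[m].mean(0),P[m].max(0),P[m].min(0))
# crate rim
m=(z>.052)&(z<.068)&(X<.74)&(X>.38)&(Y<.52)&(Y>.23)
q=P[m][:,:2].astype(np.float32); print("crate",cv2.minAreaRect(q*1000))
for i in range(3): s=manip.sense(); print(s['wrist_force'],s['clock'])
E
```

```text
floor y 0.5 -0.3337336354107903 -0.0886021634883799 291
floor y 0.55 -0.3322136614667749 -0.07774800701016447 281
floor y 0.6 -0.3334224273735074 -0.07155863417937895 285
floor y 0.64 -0.3324769102276331 -0.07785021828026847 261
floor x -0.12 0.47248614395364696 0.717904539134536
floor x -0.2 0.4683773098468524 0.6925429704187576
floor x -0.28 0.47187960077446817 0.7195148796634269
rim x -0.12 [[0.475, 0.052], [0.476, 0.048], [0.477, 0.057], [0.478, 0.055], [0.48, 0.058], [0.48, 0.056], [0.692, 0.046], [0.692, 0.053], [0.693, 0.06], [0.694, 0.055], [0.697, 0.056]]
rim x -0.2 [[0.474, 0.049], [0.474, 0.045], [0.476, 0.049], [0.478, 0.056], [0.479, 0.056], [0.481, 0.058], [0.692, 0.058], [0.692, 0.047], [0.692, 0.055], [0.695, 0.057]]
rim x -0.28 [[0.475, 0.052], [0.475, 0.048], [0.477, 0.057], [0.479, 0.056], [0.48, 0.053], [0.482, 0.055], [0.69, 0.056], [0.692, 0.051], [0.693, 0.057], [0.695, 0.057], [0.696, 0.055]]
rim y 0.5 [[-0.358, 0.052], [-0.347, 0.046], [-0.336, 0.058], [-0.334, 0.056], [-0.333, 0.052], [-0.332, 0.048], [-0.082, 0.058], [-0.08, 0.056], [-0.08, 0.06], [-0.078, 0.054], [-0.066, 0.049], [-0.061, 0.046]]
rim y 0.6 [[-0.36, 0.047], [-0.356, 0.049], [-0.355, 0.046], [-0.351, 0.051], [-0.35, 0.048], [-0.346, 0.05], [-0.336, 0.057], [-0.334, 0.056], [-0.333, 0.053], [-0.332, 0.054], [-0.081, 0.054], [-0.079, 0.054], [-0.066, 0.049], [-0.066, 0.049], [-0.064, 0.05], [-0.061, 0.048], [-0.059, 0.049], [-0.056, 0.05]]
pod ((371.50103759765625, -260.12347412109375), (84.1034164428711, 74.97694396972656), 13.48878002166748)
paddle [ 0.3718 -0.2598  0.099 ] [ 0.3779 -0.2513  0.1049] [ 0.3643 -0.2708  0.0853]
crate ((555.0108032226562, 385.245849609375), (274.70343017578125, 195.67230224609375), 8.586254119873047)
[-0.7416  0.6017 -0.3144] 0.2
[-0.7416  0.6017 -0.3144] 0.2
[-0.7416  0.6017 -0.3144] 0.2
```

```bash
python3 -m handwheel '{"grip":[85,85,85,85,85,85,85,85,85,85,85,85],"translation":[[10,-15,0],[22,-31,0],[22,-31,0],[22,-31,0],[22,-31,0],[22,-31,0],[22,-31,0],[22,-31,0],[22,-31,0],[22,-31,0],[22,-31,0],[22,-31,0]],"yaw":[0.1,0.1,0.1,0.1,0,0,0,0,0,0,0,0]}' 30
```

```text
clock: 1.2
position: [0.4037, 0.1884, 0.2285]
tool_rot: [0.27, -3.128, -0.003]
wrist_force: [1.1, 0.2, 0.4]
grip_width: 0.085
```

```bash
cat > where.py <<'E'
from h import *
import sys
np.set_printoptions(precision=4,suppress=True)
c,T,p,d=snap("top",sys.argv[1] if len(sys.argv)>1 else None); P=cloud(c,T,d)
def lids(z0,reg):
  for i,st,ce,q,col,m in blobs(P,p,z0-.008,z0+.008,150):
    if st[2]>35 or st[3]>35 : continue
    cs,_=cv2.findContours(m.astype(np.uint8),0,1); (u,v),r=cv2.minEnclosingCircle(cs[0])
    k='WHITE' if col.min()>150 else 'red/or' if col[0]>150 else 'dark'
    if k!='dark': print(reg,k,plane(c,T,[u,v],z0)[0].round(3),'n',st[4],'px',int(u),int(v))
lids(.07,'table'); lids(.083,'drawer')
s=manip.sense(); t=s['position']
y=R.from_rotvec(s['tool_rot']).as_matrix()[:,1]
print('tcp',t,'jaw',np.arctan2(y[1],y[0])-np.pi/2,'grip',s['grip_width'],'t',s['clock'])
E
cat > weigh.py <<'E'
from h import *
F=[];Q=[]
for i in range(14):
    manip.snapshot("wrist"); s=manip.sense(); F.append(s['wrist_force']); Q.append(s['joint_torque'])
F=np.array(F);Q=np.array(Q)
print('F',F.mean(0).round(3),'sd',F.std(0).round(2),'tau',Q.mean(0)[1:5].round(3),Q.std(0)[1:5].round(3),'pos',manip.sense()['position'].round(4),'grip',manip.sense()['grip_width'])
E
python3 -m handwheel '{"grip":[85,85,85,85],"translation":[[35,-37,0],[0,0,-30],[0,0,-30],[0,0,0]],"yaw":[-0.015,0,0,0]}'; python3 weigh.py; python3 where.py
```

```text
clock: 1.53
position: [0.4398, 0.1495, 0.1689]
tool_rot: [-0.225, 3.125, -0.002]
wrist_force: [-1.2, -0.0, -0.4]
grip_width: 0.0852
F [ 0.004  0.096 -0.021] sd [0.37 0.33 0.45] tau [-3.1339e+01 -2.2240e+01 -2.0000e-02 -1.0000e-01] [0.487 0.4   0.026 0.039] pos [0.4422 0.1515 0.1732] grip 0.08516586689184305
table WHITE [0.675 0.143 0.07 ] n 403 px 209 156
table WHITE [0.571 0.148 0.07 ] n 422 px 207 197
table WHITE [0.556 0.03  0.07 ] n 423 px 255 202
table WHITE [0.445 0.044 0.07 ] n 442 px 250 247
table red/or [0.346 0.004 0.07 ] n 469 px 267 288
table red/or [0.338 0.1   0.07 ] n 466 px 227 293
tcp [0.4422 0.1514 0.1732] jaw 0.14662795838768417 grip 0.08496189766589003 t 2.2833
```

```bash
python3 -m handwheel '{"grip":[85,85,85,85,85,50,50,50,50,50],"translation":[[-3,0,-36],[0,0,-36],[0,0,-36],[0,0,-30],[0,0,-10],[0,0,0],[0,0,0],[0,0,0],[0,0,0],[0,0,0]],"yaw":[0,0,0,0,0,0,0,0,0,0]}' 30
```

```text
clock: 3.12
position: [0.4443, 0.1524, 0.0251]
tool_rot: [-0.228, 3.102, 0.002]
wrist_force: [-0.0, -0.2, -0.6]
grip_width: 0.0573
```

```bash
python3 -m handwheel '{"grip":[50,50,50,50,50,50,50],"translation":[[0,0,15],[0,0,30],[0,0,36],[0,0,36],[0,0,36],[0,0,0],[0,0,0]],"yaw":[0,0,0,0,0,0,0]}' 30; python3 weigh.py; python3 where.py
```

```text
clock: 3.7
position: [0.4448, 0.1525, 0.1916]
tool_rot: [-0.227, 3.09, 0.004]
wrist_force: [0.3, 0.3, -0.4]
grip_width: 0.0574
F [ 0.061 -0.129 -0.694] sd [0.42 0.49 0.66] tau [-3.1427e+01 -2.3272e+01 -1.1000e-02 -1.9200e-01] [0.663 0.571 0.003 0.088] pos [0.4441 0.1523 0.1889] grip 0.057358707870786556
table WHITE [0.675 0.143 0.07 ] n 405 px 209 156
table WHITE [0.571 0.148 0.07 ] n 423 px 207 197
table WHITE [0.556 0.03  0.07 ] n 424 px 255 202
table WHITE [0.445 0.044 0.07 ] n 440 px 250 247
table red/or [0.346 0.005 0.07 ] n 462 px 267 288
table red/or [0.338 0.099 0.07 ] n 465 px 227 293
tcp [0.4441 0.1523 0.189 ] jaw 0.1464114410893107 grip 0.05744857121587789 t 4.45
```

```bash
python3 -m handwheel '{"grip":[50,50,50,50,50,50,50,50,50,50,50,50],"translation":[[5,36,0],[5,36,0],[5,36,0],[5,36,0],[5,36,0],[5,36,0],[0,0,-36],[0,0,-36],[0,0,-36],[0,0,-20],[0,0,0],[0,0,0]],"yaw":[0,0,0,0,0,0,0,0,0,0,0,0]}'
```

```text
clock: 5.45
position: [0.4779, 0.3822, 0.0591]
tool_rot: [-0.222, 3.084, 0.012]
wrist_force: [0.4, -0.7, -0.7]
grip_width: 0.0572
```

```bash
python3 -m handwheel '{"grip":[50,50,50,50,50],"translation":[[-3,-12,0],[0,0,-14],[0,0,-13],[0,0,0],[0,0,0]],"yaw":[0,0,0,0,0]}'; python3 weigh.py
```

```text
clock: 5.87
position: [0.4789, 0.3689, 0.0397]
tool_rot: [-0.221, 3.073, 0.018]
wrist_force: [0.7, -0.1, -0.7]
grip_width: 0.0575
F [-0.14  -0.144 -0.667] sd [0.44 0.52 0.47] tau [-46.839 -19.084  -0.081  -0.325] [0.249 0.056 0.011 0.017] pos [0.478  0.3693 0.0379] grip 0.05754181995168532
```

```bash
python3 -m handwheel '{"grip":[50,50,50],"translation":[[0,0,-6],[0,0,-3],[0,0,0]],"yaw":[0,0,0]}';python3 -m handwheel '{"grip":[50,80,80,80],"translation":[[0,0,0],[0,0,0],[0,0,0],[0,0,0]],"yaw":[0,0,0,0]}'
```

```text
clock: 6.82
position: [0.4782, 0.3695, 0.0281]
tool_rot: [-0.222, 3.075, 0.017]
wrist_force: [0.1, -0.5, 0.8]
grip_width: 0.0578
clock: 7.15
position: [0.4784, 0.3695, 0.0278]
tool_rot: [-0.222, 3.075, 0.017]
wrist_force: [0.7, -0.3, -0.8]
grip_width: 0.0803
```

```bash
python3 -m handwheel '{"grip":[85,85,85,85,85,85,85,85,85,85,85,85],"translation":[[0,0,30],[0,0,34],[0,0,34],[0,0,34],[0,0,20],[14,-36,0],[14,-36,0],[14,-36,0],[14,-36,0],[14,-36,0],[14,-30,0],[0,0,0]],"yaw":[0,0,0,0,0,0,0,0,0,0,0,0]}'; python3 where.py a1;python3 - <<'E'
from h import *
s=manip.sense();print(R.from_rotvec(s['tool_rot']).as_matrix().round(3))
E
```

```text
clock: 8.15
position: [0.562, 0.1527, 0.1891]
tool_rot: [-0.237, 3.069, 0.016]
wrist_force: [-0.5, 0.1, -0.4]
grip_width: 0.085
table WHITE [0.675 0.142 0.07 ] n 304 px 210 156
table WHITE [0.555 0.03  0.07 ] n 425 px 255 202
table WHITE [0.562 0.141 0.07 ] n 201 px 210 200
table WHITE [0.445 0.044 0.07 ] n 443 px 250 247
table red/or [0.346 0.005 0.07 ] n 465 px 267 288
table red/or [0.338 0.1   0.07 ] n 466 px 227 293
tcp [0.5606 0.1549 0.189 ] jaw 0.15426325986417888 grip 0.08501678431348875 t 8.2
[[-0.986 -0.154  0.061]
 [-0.153  0.988  0.018]
 [-0.063  0.008 -0.998]]
```

View pics/a1.png

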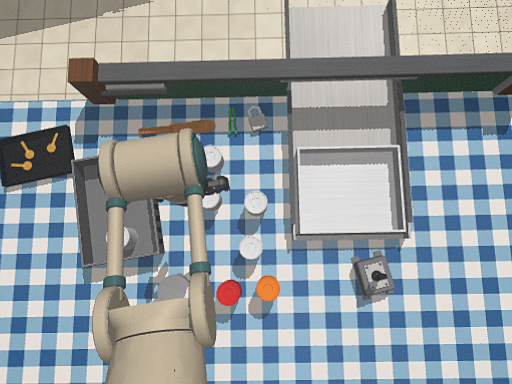

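```bash
python3 -m handwheel '{"grip":[85,85,85,85,85,85,85],"translation":[[10,-6,0],[0,0,0],[0,0,-36],[0,0,-36],[0,0,-36],[0,0,-10],[0,0,0]],"yaw":[0,0,0,0,0,0,0]}'
```

```text
clock: 8.78
position: [0.5728, 0.155, 0.0703]
tool_rot: [-0.244, 3.06, 0.026]
wrist_force: [0.4, 0.2, 0.5]
grip_width: 0.0852
```

```bash
python3 -m handwheel '{"grip":[85,85,85,85,85,50,50,50,50,50],"translation":[[-1,-6,0],[0,-1,-18],[0,0,-16],[0,0,-10],[0,0,0],[0,0,0],[0,0,0],[0,0,0],[0,0,0],[0,0,0]],"yaw":[0,0,0,0,0,0,0,0,0,0]}' 30; python3 -m handwheel '{"grip":[50,50,50,50,50,50,50],"translation":[[0,0,15],[0,0,30],[0,0,36],[0,0,36],[0,0,36],[0,0,0],[0,0,0]],"yaw":[0,0,0,0,0,0,0]}' 30; python3 weigh.py; python3 where.py
```

```text
clock: 9.62
position: [0.5774, 0.1522, 0.0341]
tool_rot: [-0.255, 3.044, 0.028]
wrist_force: [0.5, 0.4, -1.5]
grip_width: 0.0575
clock: 10.2
position: [0.5743, 0.1517, 0.1941]
tool_rot: [-0.255, 3.047, 0.028]
wrist_force: [0.1, 0.2, -0.8]
grip_width: 0.0574
F [ 0.165  0.109 -0.386] sd [0.5  0.41 0.38] tau [-42.005 -24.208   0.077  -0.437] [0.891 0.641 0.007 0.091] pos [0.5739 0.1517 0.1921] grip 0.057497189999480336
table WHITE [0.676 0.14  0.07 ] n 220 px 211 156
table WHITE [0.556 0.03  0.07 ] n 424 px 255 202
table WHITE [0.445 0.044 0.07 ] n 443 px 250 247
table red/or [0.346 0.005 0.07 ] n 469 px 267 288
table red/or [0.338 0.1   0.07 ] n 466 px 227 293
tcp [0.5739 0.1517 0.1922] jaw 0.16720605119427945 grip 0.05740647301521872 t 10.95
```

```bash
python3 -m handwheel '{"grip":[50,50,50,50,50,50,50,50,50,50],"translation":[[10,36,0],[10,36,0],[10,36,0],[10,36,0],[10,36,0],[10,36,0],[0,0,0],[0,0,-36],[0,0,-36],[0,0,0]],"yaw":[0,0,0,0,0,0,0,0,0,0]}'; python3 where.py
```

```text
clock: 11.78
position: [0.6374, 0.3794, 0.1208]
tool_rot: [-0.251, 3.042, 0.032]
wrist_force: [-1.3, -0.4, -1.6]
grip_width: 0.0573
table WHITE [0.675 0.143 0.07 ] n 406 px 209 156
table WHITE [0.556 0.03  0.07 ] n 422 px 255 202
table WHITE [0.476 0.369 0.07 ] n 466 px 117 237
table WHITE [0.445 0.044 0.07 ] n 443 px 250 247
table red/or [0.346 0.004 0.07 ] n 468 px 267 288
table red/or [0.338 0.099 0.07 ] n 463 px 227 293
tcp [0.6389 0.3801 0.1241] jaw 0.16522553763316417 grip 0.057594927034138585 t 11.8333
```

```bash
python3 -m handwheel '{"grip":[50,50,50,50,50,50],"translation":[[2,13,0],[0,0,-30],[0,0,-30],[0,0,-12],[0,0,0],[0,0,0]],"yaw":[0,0,0,0,0,0]}'
```

```text
clock: 12.33
position: [0.65, 0.3995, 0.0658]
tool_rot: [-0.245, 3.015, 0.051]
wrist_force: [-0.4, -0.6, -0.3]
grip_width: 0.0572
```

```bash
python3 -m handwheel '{"grip":[50,50,50,50,50,50],"translation":[[-7,-3,0],[-1,0,-8],[-1,0,-8],[-1,0,-6],[0,0,0],[0,0,0]],"yaw":[0,0,0,0,0,0]}'; python3 where.py; python3 - <<'E'
from h import *
s=manip.sense();print(R.from_rotvec(s['tool_rot']).as_matrix().round(3), s['joint_pos'].round(3))
E
```

```text
clock: 12.83
position: [0.643, 0.3982, 0.0509]
tool_rot: [-0.243, 3.003, 0.058]
wrist_force: [-0.3, 0.2, -0.1]
grip_width: 0.0571
table WHITE [0.675 0.143 0.07 ] n 410 px 209 156
table WHITE [0.556 0.03  0.07 ] n 425 px 255 202
table WHITE [0.476 0.369 0.07 ] n 469 px 117 237
table WHITE [0.445 0.044 0.07 ] n 442 px 250 247
table red/or [0.346 0.004 0.07 ] n 463 px 267 288
table red/or [0.338 0.099 0.07 ] n 466 px 227 293
tcp [0.6429 0.3981 0.0508] jaw 0.16297101188018304 grip 0.05732731437295419 t 12.8833
[[-0.979 -0.162  0.124]
 [-0.157  0.986  0.048]
 [-0.13   0.028 -0.991]] [ 0.469  0.602  1.437 -0.015  0.971 -1.255]
```

```bash
python3 -m handwheel '{"grip":[50,50,50],"translation":[[0,0,-5],[0,0,-4],[0,0,0]],"yaw":[0,0,0]}'; python3 -m handwheel '{"grip":[58,60,62,66,75,80,80,80],"translation":[[0,0,0],[0,0,0],[0,0,0],[0,0,0],[0,0,0],[0,0,0],[0,0,0],[0,0,0]],"yaw":[0,0,0,0,0,0,0,0]}'; python3 -m handwheel '{"grip":[80,80,80],"translation":[[0,0,10],[0,0,10],[0,0,10]],"yaw":[0,0,0]}';python3 -m handwheel '{"grip":[80,80,80],"translation":[[0,0,35],[0,0,35],[0,0,35]],"yaw":[0,0,0]}';python3 -m handwheel '{"grip":[80,80,80],"translation":[[0,0,0],[0,0,0],[0,0,0]],"yaw":[0,0,0]}'
```

```text
clock: 13.13
position: [0.6433, 0.3982, 0.0414]
tool_rot: [-0.242, 3.003, 0.058]
wrist_force: [-0.1, -0.3, -0.8]
grip_width: 0.0578
clock: 13.8
position: [0.6442, 0.3985, 0.0418]
tool_rot: [-0.242, 3.001, 0.059]
wrist_force: [1.0, 0.1, -0.7]
grip_width: 0.0802
clock: 14.05
position: [0.6424, 0.3976, 0.0712]
tool_rot: [-0.242, 3.007, 0.056]
wrist_force: [-0.2, 0.0, 0.1]
grip_width: 0.0802
clock: 14.3
position: [0.6381, 0.3954, 0.1748]
tool_rot: [-0.244, 3.019, 0.049]
wrist_force: [0.6, 0.7, 0.6]
grip_width: 0.0802
clock: 14.55
position: [0.6437, 0.3984, 0.192]
tool_rot: [-0.242, 2.995, 0.063]
wrist_force: [-0.4, 0.1, -0.4]
grip_width: 0.0795
```

```bash
H='python3 -m handwheel'; python3 -m handwheel '{"grip":[85,85,85],"translation":[[4,-36,0],[4,-36,0],[4,-36,0]],"yaw":[0,0,0]}'; python3 -m handwheel '{"grip":[85,85,85],"translation":[[4,-36,0],[4,-30,0],[4,-24,0]],"yaw":[0,0,0]}';  python3 -m handwheel '{"grip":[85,85,85,85,85],"translation":[[4,-18,0],[4,-12,0],[4,-8,0],[0,-4,0],[0,-2,0]],"yaw":[0,0,0,0,0]}';  python3 -m handwheel '{"grip":[85,85,85],"translation":[[0,0,0],[0,0,0],[0,0,0]],"yaw":[0,0,0]}'; python3 where.py
```

```text
clock: 14.8
position: [0.6535, 0.2964, 0.191]
tool_rot: [-0.257, 2.993, 0.072]
wrist_force: [0.5, -0.6, -0.4]
grip_width: 0.0849
clock: 15.05
position: [0.663, 0.2005, 0.1877]
tool_rot: [-0.259, 3.0, 0.068]
wrist_force: [-0.3, -0.0, 0.3]
grip_width: 0.0848
clock: 15.47
position: [0.6738, 0.1482, 0.1833]
tool_rot: [-0.25, 3.009, 0.065]
wrist_force: [-0.7, 0.5, -0.0]
grip_width: 0.0849
clock: 15.72
position: [0.6733, 0.1504, 0.1826]
tool_rot: [-0.253, 3.01, 0.068]
wrist_force: [-0.5, 0.1, 0.1]
grip_width: 0.0848
table WHITE [0.64  0.397 0.07 ] n 437 px 109 172
table WHITE [0.555 0.03  0.07 ] n 424 px 255 202
table WHITE [0.445 0.044 0.07 ] n 440 px 250 247
table red/or [0.346 0.005 0.07 ] n 466 px 267 288
table red/or [0.338 0.1   0.07 ] n 467 px 227 293
tcp [0.6733 0.1507 0.1826] jaw 0.17014457949263173 grip 0.08496797217437083 t 15.7667
```

```bash
 python3 -m handwheel '{"grip":[85,85,85],"translation":[[0,0,41],[0,0,41],[0,0,34]],"yaw":[0,0,0]}';  python3 -m handwheel '{"grip":[85,85,85,85,85,85,85],"translation":[[0,0,26],[0,0,18],[0,0,12],[0,0,8],[0,0,4],[0,0,2],[0,0,0]],"yaw":[0,0,0,0,0,0,0]}';  python3 -m handwheel '{"grip":[85,85,85,85,85,85],"translation":[[0,0,-5],[0,0,-10],[0,0,-15],[0,0,-20],[0,0,-25],[0,0,-30]],"yaw":[0,0,0,0,0,0]}';  python3 -m handwheel '{"grip":[85,85,85,85,85,85],"translation":[[0,0,-25],[0,0,-18],[0,0,-12],[0,0,-8],[0,0,-4],[0,0,-2]],"yaw":[0,0,0,0,0,0]}';  python3 -m handwheel '{"grip":[85],"translation":[[0,0,0]],"yaw":[0]}'
```

```text
clock: 16.02
position: [0.665, 0.1526, 0.2895]
tool_rot: [-0.26, 3.035, 0.069]
wrist_force: [1.2, 0.2, -0.1]
grip_width: 0.085
clock: 16.6
position: [0.6661, 0.1584, 0.3744]
tool_rot: [-0.27, 3.016, 0.072]
wrist_force: [0.2, -0.3, 0.1]
grip_width: 0.0846
clock: 17.1
position: [0.6664, 0.1586, 0.2636]
tool_rot: [-0.27, 3.013, 0.072]
wrist_force: [0.5, -0.0, 0.3]
grip_width: 0.085
clock: 17.6
position: [0.6546, 0.1566, 0.1708]
tool_rot: [-0.27, 3.045, 0.071]
wrist_force: [-0.1, 0.7, -0.1]
grip_width: 0.0846
clock: 17.68
position: [0.6541, 0.1565, 0.1698]
tool_rot: [-0.271, 3.047, 0.071]
wrist_force: [-1.0, 0.4, 0.5]
grip_width: 0.0847
```

```bash
 python3 -m handwheel '{"grip":[85,85,85,85,85,85,85,85],"translation":[[3,-2,41],[3,-2,41],[3,-2,34],[3,-2,26],[3,-2,18],[3,-2,10],[3,-1,5],[1,0,2]],"yaw":[0,0,0,0,0,0,0,0]}';  python3 -m handwheel '{"grip":[85,85,85,85,85,85,85,85,85,85,85,85],"translation":[[0,0,-5],[0,0,-10],[0,0,-15],[0,0,-20],[0,0,-25],[0,0,-30],[0,0,-35],[0,0,-30],[0,0,-24],[0,0,-16],[0,0,-10],[0,0,-5]],"yaw":[0,0,0,0,0,0,0,0,0,0,0,0]}';  python3 -m handwheel '{"grip":[85],"translation":[[0,0,0]],"yaw":[0]}'; python3 - <<'E'
from h import *
s=manip.sense();print(R.from_rotvec(s['tool_rot']).as_matrix().round(3), s['joint_pos'].round(3))
E
```

```text
clock: 18.35
position: [0.6741, 0.1428, 0.361]
tool_rot: [-0.271, 3.039, 0.07]
wrist_force: [-0.7, 1.2, 0.7]
grip_width: 0.0854
clock: 19.35
position: [0.6613, 0.1432, 0.1152]
tool_rot: [-0.273, 3.049, 0.071]
wrist_force: [0.1, -0.2, -0.2]
grip_width: 0.0851
clock: 19.43
position: [0.6589, 0.1431, 0.112]
tool_rot: [-0.274, 3.055, 0.071]
wrist_force: [0.4, 0.2, -0.3]
grip_width: 0.085
[[-0.981 -0.179  0.069]
 [-0.176  0.983  0.053]
 [-0.078  0.039 -0.996]] [ 0.085  0.462  1.524  0.053  1.082 -1.687]
```

```bash
 python3 -m handwheel '{"grip":[85,85,85,85,85,85,85,85,85,85],"translation":[[5,0,-5],[7,0,-10],[6,0,-15],[2,0,-15],[0,0,-15],[0,0,-10],[0,0,-6],[0,0,-4],[0,0,-2],[0,0,0]],"yaw":[0,0,0,0,0,0,0,0,0,0]}'
```

```text
clock: 20.27
position: [0.6879, 0.1435, 0.0285]
tool_rot: [-0.273, 3.04, 0.071]
wrist_force: [-1.1, -0.4, -0.2]
grip_width: 0.0847
```

```bash
 python3 -m handwheel '{"grip":[85,85,85,85,85],"translation":[[-3,0,0],[-3,0,0],[-3,0,0],[-1,0,0],[0,0,0]],"yaw":[0,0,0,0,0]}'; python3 where.py a2
```

```text
clock: 20.68
position: [0.6783, 0.1438, 0.0315]
tool_rot: [-0.273, 3.035, 0.071]
wrist_force: [-0.5, -0.8, 0.2]
grip_width: 0.0849
table WHITE [0.64  0.397 0.07 ] n 435 px 109 172
table WHITE [0.556 0.03  0.07 ] n 424 px 255 202
table WHITE [0.477 0.369 0.07 ] n 465 px 117 237
table WHITE [0.445 0.044 0.07 ] n 439 px 250 247
table red/or [0.346 0.004 0.07 ] n 464 px 267 288
table red/or [0.338 0.098 0.07 ] n 355 px 228 293
tcp [0.6785 0.1438 0.0317] jaw 0.18130300863678905 grip 0.08507320206839744 t 20.7333
```

Close and lift gently.

```bash
 python3 -m handwheel '{"grip":[50,50,50,50,50,50],"translation":[[0,0,0],[0,0,0],[0,0,0],[0,0,0],[0,0,0],[0,0,0]],"yaw":[0,0,0,0,0,0]}' 40; python3 -m handwheel '{"grip":[50,50,50,50,50,50,50,50,50,50],"translation":[[0,0,20],[0,0,30],[0,0,35],[0,0,30],[0,0,20],[0,0,12],[0,0,8],[0,0,4],[0,0,2],[0,0,0]],"yaw":[0,0,0,0,0,0,0,0,0,0]}'; python3 weigh.py; python3 where.py
```

```text
clock: 21.23
position: [0.6795, 0.1438, 0.033]
tool_rot: [-0.273, 3.032, 0.07]
wrist_force: [-0.5, -0.6, -1.4]
grip_width: 0.0574
clock: 22.07
position: [0.6741, 0.1433, 0.195]
tool_rot: [-0.273, 3.045, 0.071]
wrist_force: [0.8, -0.6, -1.0]
grip_width: 0.0576
F [ 0.206 -0.094 -0.593] sd [0.35 0.57 0.47] tau [-50.903 -25.148   0.259  -0.465] [0.268 0.135 0.002 0.006] pos [0.6743 0.1433 0.1953] grip 0.05696622471302963
table WHITE [0.64  0.397 0.07 ] n 435 px 109 172
table WHITE [0.556 0.03  0.07 ] n 421 px 255 202
table WHITE [0.474 0.376 0.07 ] n 186 px 115 238
table WHITE [0.445 0.044 0.07 ] n 441 px 250 247
table red/or [0.346 0.004 0.07 ] n 469 px 267 288
table red/or [0.338 0.1   0.07 ] n 419 px 227 293
tcp [0.6743 0.1433 0.1953] jaw 0.18082364841125842 grip 0.05728028832910658 t 22.8167
```

```bash
 python3 -m handwheel '{"grip":[50,50,50,50,50,50,50,50,50,50,50,50],"translation":[[-9,20,0],[-15,32,0],[-17,36,0],[-16,34,0],[-13,28,0],[-9,20,0],[-7,14,0],[-4,9,0],[-3,6,0],[-1,3,0],[0,1,0],[0,0,0]],"yaw":[-0.02,0,0,0,0,0,0,0,0,0,0,0]}'; python3 where.py
```

```text
clock: 23.82
position: [0.5777, 0.3515, 0.1959]
tool_rot: [-0.233, 3.044, 0.067]
wrist_force: [0.5, -0.3, -0.3]
grip_width: 0.0572
table WHITE [0.648 0.396 0.07 ] n 231 px 109 169
table WHITE [0.555 0.03  0.07 ] n 425 px 255 202
table red/or [0.474 0.368 0.07 ] n 469 px 118 238
table WHITE [0.445 0.044 0.07 ] n 440 px 250 247
table red/or [0.346 0.005 0.07 ] n 465 px 267 288
table red/or [0.338 0.1   0.07 ] n 467 px 227 293
tcp [0.5778 0.3512 0.1959] jaw 0.15400356816598926 grip 0.05723866433119892 t 23.8667
```

```bash
 python3 -m handwheel '{"grip":[50,50,50,50,50,50,50,50,50,50,50],"translation":[[-3,6,0],[-5,9,-5],[-5,9,-10],[-3,5,-15],[-2,2,-20],[0,0,-25],[0,0,-22],[0,0,-16],[0,0,-10],[0,0,-5],[0,0,0]],"yaw":[0,0,0,0,0,0,0,0,0,0,0]}'; python3 where.py
```

```text
clock: 24.78
position: [0.5552, 0.3858, 0.0575]
tool_rot: [-0.226, 3.046, 0.068]
wrist_force: [0.1, 0.1, -1.1]
grip_width: 0.0572
table WHITE [0.64  0.397 0.07 ] n 435 px 109 172
table WHITE [0.555 0.03  0.07 ] n 425 px 255 202
table WHITE [0.475 0.369 0.07 ] n 468 px 117 237
table WHITE [0.445 0.044 0.07 ] n 442 px 250 247
table red/or [0.346 0.005 0.07 ] n 466 px 267 288
table red/or [0.338 0.1   0.07 ] n 467 px 227 293
tcp [0.5555 0.3859 0.0581] jaw 0.15004378800376683 grip 0.057220299268281566 t 24.8333
```

```bash
 python3 -m handwheel '{"grip":[50,50,50,50,50,50],"translation":[[2,-1,-5],[1,-1,-6],[0,0,-4],[0,0,-2],[0,0,-1],[0,0,0]],"yaw":[0,0,0,0,0,0]}'; python3 -m handwheel '{"grip":[58,60,62,66,75,80,80,80],"translation":[[0,0,0],[0,0,0],[0,0,0],[0,0,0],[0,0,0],[0,0,0],[0,0,0],[0,0,0]],"yaw":[0,0,0,0,0,0,0,0]}'; python3 -m handwheel '{"grip":[80,80,85,85,85,85,85,85,85,85],"translation":[[0,0,20],[0,0,30],[0,0,35],[0,0,30],[0,0,20],[0,0,12],[0,0,8],[0,0,4],[0,0,2],[0,0,0]],"yaw":[0,0,0,0,0,0,0,0,0,0]}'; python3 where.py
```

```text
clock: 25.33
position: [0.5622, 0.3853, 0.043]
tool_rot: [-0.225, 3.037, 0.074]
wrist_force: [-0.1, 0.3, -0.4]
grip_width: 0.0572
clock: 26.0
position: [0.5633, 0.3859, 0.045]
tool_rot: [-0.224, 3.033, 0.076]
wrist_force: [0.2, -0.3, -1.0]
grip_width: 0.0803
clock: 26.83
position: [0.5596, 0.3839, 0.2103]
tool_rot: [-0.225, 3.04, 0.072]
wrist_force: [-0.6, -0.6, -0.5]
grip_width: 0.0848
table WHITE [0.641 0.397 0.07 ] n 402 px 109 171
table WHITE [0.556 0.03  0.07 ] n 423 px 255 202
table WHITE [0.56  0.384 0.07 ] n 427 px 112 203
table WHITE [0.475 0.369 0.07 ] n 468 px 117 237
table WHITE [0.445 0.044 0.07 ] n 444 px 250 247
table red/or [0.346 0.005 0.07 ] n 469 px 267 288
table red/or [0.338 0.099 0.07 ] n 466 px 227 293
tcp [0.5593 0.3838 0.2097] jaw 0.1495237040007935 grip 0.08486759275195573 t 26.8833
```

```bash
 python3 -m handwheel '{"grip":[85,85,85,85,85,85,85,85,85,85,85,85],"translation":[[0,-20,0],[0,-32,0],[0,-40,0],[0,-40,0],[0,-40,0],[0,-40,0],[0,-36,0],[0,-28,0],[0,-20,0],[0,-12,0],[0,-6,0],[0,-3,0]],"yaw":[0,0,0,0,0,0,0,0,0,0,0,0]}'; python3 where.py
```

```text
clock: 27.88
position: [0.5483, 0.0542, 0.1913]
tool_rot: [-0.233, 3.071, 0.07]
wrist_force: [-0.7, 0.6, 0.1]
grip_width: 0.0852
table WHITE [0.64  0.397 0.07 ] n 435 px 109 172
table WHITE [0.56  0.384 0.07 ] n 449 px 113 203
table WHITE [0.477 0.369 0.07 ] n 463 px 117 237
table WHITE [0.445 0.044 0.07 ] n 440 px 250 247
table red/or [0.346 0.01  0.07 ] n 168 px 265 288
table red/or [0.338 0.1   0.07 ] n 466 px 227 293
tcp [0.5483 0.0541 0.1911] jaw 0.153258564161723 grip 0.08482141305643877 t 27.9333
```

```bash
 python3 -m handwheel '{"grip":[85,85,85,85,85,85,85,85,85,85,85,85],"translation":[[2,-4,0],[3,-8,-5],[3,-7,-10],[2,-4,-15],[0,-1,-20],[0,0,-22],[0,0,-20],[0,0,-14],[0,0,-8],[0,0,-4],[0,0,-2],[0,0,0]],"yaw":[0,0,0,0,0,0,0,0,0,0,0,0]}'
```

```text
clock: 28.93
position: [0.5608, 0.0317, 0.0598]
tool_rot: [-0.247, 3.07, 0.071]
wrist_force: [0.3, -0.2, 0.1]
grip_width: 0.0851
```

```bash
 python3 -m handwheel '{"grip":[85,85,85,85,85,85,85],"translation":[[-2,-1,-6],[-2,-1,-9],[-1,0,-8],[0,0,-5],[0,0,-3],[0,0,-1],[0,0,0]],"yaw":[0,0,0,0,0,0,0]}';  python3 -m handwheel '{"grip":[50,50,50,50,50,50],"translation":[[0,0,0],[0,0,0],[0,0,0],[0,0,0],[0,0,0],[0,0,0]],"yaw":[0,0,0,0,0,0]}' 60; python3 -m handwheel '{"grip":[50,50,50,50,50,50,50,50,50,50],"translation":[[0,0,20],[0,0,30],[0,0,35],[0,0,30],[0,0,20],[0,0,12],[0,0,8],[0,0,4],[0,0,2],[0,0,0]],"yaw":[0,0,0,0,0,0,0,0,0,0]}'; python3 weigh.py; python3 where.py
```

```text
clock: 29.52
position: [0.5574, 0.0294, 0.0273]
tool_rot: [-0.248, 3.064, 0.07]
wrist_force: [-0.2, -0.4, 0.1]
grip_width: 0.0851
clock: 30.02
position: [0.5579, 0.0295, 0.0281]
tool_rot: [-0.248, 3.063, 0.069]
wrist_force: [0.0, -0.6, -1.2]
grip_width: 0.0567
clock: 30.85
position: [0.5516, 0.0296, 0.1915]
tool_rot: [-0.249, 3.075, 0.072]
wrist_force: [-0.0, -0.0, -2.3]
grip_width: 0.0569
F [-0.079  0.078 -2.244] sd [0.53 0.38 0.47] tau [-39.746 -24.483   0.333  -0.275] [0.22  0.128 0.002 0.008] pos [0.5519 0.0297 0.1918] grip 0.05658412703266892
table WHITE [0.64  0.397 0.07 ] n 436 px 109 172
table WHITE [0.56  0.384 0.07 ] n 453 px 112 203
table WHITE [0.476 0.369 0.07 ] n 463 px 117 237
table WHITE [0.445 0.044 0.07 ] n 442 px 250 247
table red/or [0.346 0.005 0.07 ] n 466 px 267 288
tcp [0.5519 0.0297 0.1918] jaw 0.1626161598121414 grip 0.05657349070044782 t 31.6
```

```bash
 python3 -m handwheel '{"grip":[50,50,50,50,50,50,50,50,50,50,50,50],"translation":[[6,-20,0],[9,-32,0],[11,-38,0],[11,-38,0],[10,-36,0],[9,-30,0],[7,-24,0],[5,-16,0],[3,-10,0],[2,-6,0],[1,-3,0],[0,0,0]],"yaw":[0,0,0,0,0,0,0,0,0,0,0,0]}'; python3 where.py a3
```

```text
clock: 32.6
position: [0.627, -0.2339, 0.1913]
tool_rot: [-0.255, 3.073, 0.075]
wrist_force: [0.5, 0.5, -1.0]
grip_width: 0.0572
table WHITE [0.639 0.397 0.07 ] n 436 px 109 172
table WHITE [0.56  0.384 0.07 ] n 454 px 113 203
table WHITE [0.476 0.369 0.07 ] n 467 px 117 237
table WHITE [0.445 0.044 0.07 ] n 444 px 250 247
table red/or [0.346 0.004 0.07 ] n 467 px 267 288
table red/or [0.338 0.1   0.07 ] n 465 px 227 293
tcp [ 0.6268 -0.2332  0.1914] jaw 0.16713342106295404 grip 0.05692266602936497 t 32.65
```

```bash
 python3 -m handwheel '{"grip":[50,50,50,50,50,50,50,50,50,50,50,50],"translation":[[0,-3,-2],[1,-5,-5],[1,-4,-10],[0,-2,-15],[0,0,-20],[0,0,-22],[0,0,-20],[0,0,-14],[0,0,-8],[0,0,-4],[0,0,-2],[0,0,0]],"yaw":[0,0,0,0,0,0,0,0,0,0,0,0]}'; python3 where.py
```

```text
clock: 33.65
position: [0.6272, -0.2414, 0.0609]
tool_rot: [-0.268, 3.073, 0.078]
wrist_force: [-0.5, 1.0, -2.3]
grip_width: 0.0569
table WHITE [0.639 0.396 0.07 ] n 437 px 109 172
table WHITE [0.56  0.384 0.07 ] n 449 px 113 203
table WHITE [0.476 0.369 0.07 ] n 467 px 117 237
table WHITE [0.447 0.045 0.07 ] n 217 px 249 246
tcp [ 0.6274 -0.2415  0.0613] jaw 0.17532640407276134 grip 0.05707700334166415 t 33.7
```

```bash
 python3 -m handwheel '{"grip":[50,50,50,50,50,50,50],"translation":[[0,0,-4],[0,0,-5],[0,0,-4],[0,0,-2],[0,0,-1],[0,0,0],[0,0,0]],"yaw":[0,0,0,0,0,0,0]}'; python3 weigh.py
```

```text
clock: 34.28
position: [0.63, -0.2429, 0.0478]
tool_rot: [-0.268, 3.066, 0.071]
wrist_force: [-0.3, -0.2, -1.8]
grip_width: 0.0568
F [-0.099  0.059 -2.006] sd [0.54 0.47 0.51] tau [-54.448 -21.396   0.397  -0.142] [0.028 0.014 0.001 0.002] pos [ 0.63   -0.2429  0.0477] grip 0.056945213469669236
```

```bash
 python3 -m handwheel '{"grip":[50,50,50,50,50],"translation":[[0,0,-2],[0,0,-2],[0,0,-1],[0,0,-1],[0,0,0]],"yaw":[0,0,0,0,0]}'; python3 weigh.py
```

```text
clock: 35.4
position: [0.6299, -0.2428, 0.041]
tool_rot: [-0.268, 3.066, 0.071]
wrist_force: [-0.2, -0.4, -2.0]
grip_width: 0.0569
F [-0.028 -0.057 -1.885] sd [0.54 0.56 0.58] tau [-54.563 -21.169   0.394  -0.143] [0.053 0.033 0.001 0.006] pos [ 0.6301 -0.2429  0.0414] grip 0.05667032853298304
```

Touch down or within a couple of mm; release.

```bash
 python3 -m handwheel '{"grip":[58,58,59,60,62,66,72,80,80],"translation":[[0,0,-1],[0,0,0],[0,0,0],[0,0,0],[0,0,0],[0,0,0],[0,0,0],[0,0,0],[0,0,0]],"yaw":[0,0,0,0,0,0,0,0,0]}'; python3 -m handwheel '{"grip":[80,80,85,85,85,85,85,85,85,85],"translation":[[0,0,10],[0,0,20],[0,0,30],[0,0,30],[0,0,24],[0,0,16],[0,0,10],[0,0,5],[0,0,2],[0,0,0]],"yaw":[0,0,0,0,0,0,0,0,0,0]}'; python3 where.py a4
```

```text
clock: 36.85
position: [0.6315, -0.2435, 0.0423]
tool_rot: [-0.268, 3.062, 0.068]
wrist_force: [-0.4, 1.0, 0.2]
grip_width: 0.08
clock: 37.68
position: [0.6295, -0.2427, 0.2002]
tool_rot: [-0.267, 3.062, 0.067]
wrist_force: [0.7, -0.4, -0.2]
grip_width: 0.0851
table WHITE [0.64  0.397 0.07 ] n 432 px 109 172
table WHITE [0.56  0.384 0.07 ] n 448 px 113 203
table WHITE [0.456 0.363 0.07 ] n 469 px 119 245
table WHITE [0.445 0.044 0.07 ] n 444 px 250 247
table red/or [0.346 0.004 0.07 ] n 466 px 267 288
table red/or [0.338 0.099 0.07 ] n 469 px 227 293
drawer WHITE [ 0.627 -0.241  0.083] n 364 px 364 170
tcp [ 0.6293 -0.2426  0.1996] jaw 0.17530685195723272 grip 0.0847734851140491 t 37.7333
```

View pics/a4.png

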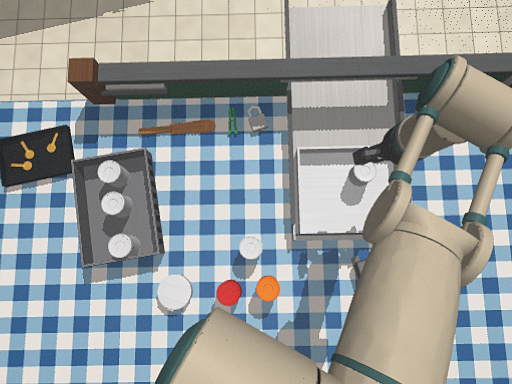

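```bash
 python3 -m handwheel '{"grip":[85,85,85,85,85,85,85,85,85,85,85,85],"translation":[[-10,15,0],[-16,25,0],[-21,32,0],[-22,34,0],[-22,34,0],[-21,32,0],[-18,28,0],[-14,22,0],[-10,16,0],[-6,10,0],[-4,6,0],[-2,3,0]],"yaw":[0,0,0,0,0,0,0,0,0,0,0,0]}'; python3 -m handwheel '{"grip":[85],"translation":[[0,0,0]],"yaw":[0]}'
```

```text
clock: 38.73
position: [0.4448, 0.0238, 0.1805]
tool_rot: [-0.26, 3.094, 0.085]
wrist_force: [0.2, 0.7, -0.1]
grip_width: 0.085
clock: 38.82
position: [0.4446, 0.0239, 0.1801]
tool_rot: [-0.261, 3.095, 0.085]
wrist_force: [0.2, -0.5, 0.2]
grip_width: 0.0849
```

```bash
 python3 -m handwheel '{"grip":[85,85,85,85,85,85,85,85,85,85,85,85],"translation":[[0,4,-2],[0,6,-5],[0,5,-10],[0,3,-15],[0,1,-18],[0,0,-20],[0,0,-18],[0,0,-12],[0,0,-8],[0,0,-4],[0,0,-2],[0,0,0]],"yaw":[0,0,0,0,0,0,0,0,0,0,0,0]}'; python3 where.py
```

```text
clock: 39.82
position: [0.4544, 0.0397, 0.0577]
tool_rot: [-0.245, 3.09, 0.081]
wrist_force: [0.7, -0.5, 0.4]
grip_width: 0.0849
table WHITE [0.64  0.397 0.07 ] n 437 px 109 172
table WHITE [0.56  0.384 0.07 ] n 449 px 112 203
table WHITE [0.451 0.36  0.07 ] n 477 px 120 247
table red/or [0.346 0.005 0.07 ] n 458 px 267 288
drawer WHITE [ 0.628 -0.241  0.083] n 432 px 364 170
tcp [0.4547 0.0397 0.058 ] jaw 0.1595338114827698 grip 0.08483167016180172 t 39.8667
```

```bash
 python3 -m handwheel '{"grip":[85,85,85,85,85,85,85],"translation":[[-3,2,-5],[-4,2,-8],[-2,0,-7],[-1,0,-5],[0,0,-3],[0,0,-1],[0,0,0]],"yaw":[0,0,0,0,0,0,0]}'
```

```text
clock: 40.45
position: [0.4469, 0.0437, 0.0294]
tool_rot: [-0.244, 3.082, 0.078]
wrist_force: [-0.4, 0.4, -0.0]
grip_width: 0.0852
```

```bash
 python3 -m handwheel '{"grip":[50,50,50,50,50,50],"translation":[[0,0,0],[0,0,0],[0,0,0],[0,0,0],[0,0,0],[0,0,0]],"yaw":[0,0,0,0,0,0]}' 60; python3 -m handwheel '{"grip":[50,50,50,50,50,50,50,50,50,50],"translation":[[0,0,20],[0,0,30],[0,0,35],[0,0,30],[0,0,20],[0,0,12],[0,0,8],[0,0,4],[0,0,2],[0,0,0]],"yaw":[0,0,0,0,0,0,0,0,0,0]}'; python3 weigh.py; python3 where.py a5
```

```text
clock: 40.95
position: [0.4478, 0.0435, 0.0307]
tool_rot: [-0.244, 3.08, 0.077]
wrist_force: [-0.1, 0.4, -1.9]
grip_width: 0.0571
clock: 41.78
position: [0.4426, 0.0437, 0.1957]
tool_rot: [-0.244, 3.089, 0.079]
wrist_force: [0.4, -0.3, -2.2]
grip_width: 0.0571
F [ 0.016 -0.138 -1.86 ] sd [0.43 0.31 0.48] tau [-29.138 -23.883   0.335  -0.18 ] [0.182 0.121 0.002 0.007] pos [0.4428 0.0437 0.1959] grip 0.056999025361041254
table WHITE [0.64  0.397 0.07 ] n 434 px 109 172
table WHITE [0.56  0.384 0.07 ] n 450 px 112 203
table WHITE [0.456 0.363 0.07 ] n 468 px 119 245
table red/or [0.345 0.004 0.07 ] n 259 px 267 289
drawer WHITE [ 0.626 -0.241  0.083] n 434 px 364 170
tcp [0.4428 0.0437 0.196 ] jaw 0.1585690483049571 grip 0.057005229969203194 t 42.5333
```

```bash
python3 - <<'E'
import cv2
from h import *
c,T,p,d=snap("top")
P=cloud(c,T,d)
a=cv2.cvtColor(p,cv2.COLOR_RGB2BGR)
cv2.imwrite('pics/a6.png',cv2.resize(a[140:280,60:180],None,fx=4,fy=4,interpolation=cv2.INTER_CUBIC))
m=(P[...,2]<.012)&(P[...,2]>-.004)
for k in (-.09,-.04,0,.04,.09):  # floor extents along crate x, y
    pass
th=.152; ex=np.array([np.cos(th),np.sin(th)]); ey=np.array([-ex[1],ex[0]])
for c0 in ([.553,.381],):
    L=(P[...,:2]-np.array(c0)); a_=L@ex; b_=L@ey; z=P[...,2]
    rim=(z>.054)&(z<.066)&(abs(a_)<.16)&(abs(b_)<.12)
    for nm,u,v,h in(('x',a_,b_,.05),('y',b_,a_,.08)):
        s=u[rim&(abs(v)<h)&(abs(u)>.085)]; print(nm,np.median(s[s<0]),np.median(s[s>0]))
    s=b_[rim&(abs(a_)<.08)&(abs(b_)>.085)]
E
```

```text
x -0.13041066809234808 0.13495654171205285
y -0.09048100072601917 0.09634512176027735
```

View pics/a6.png

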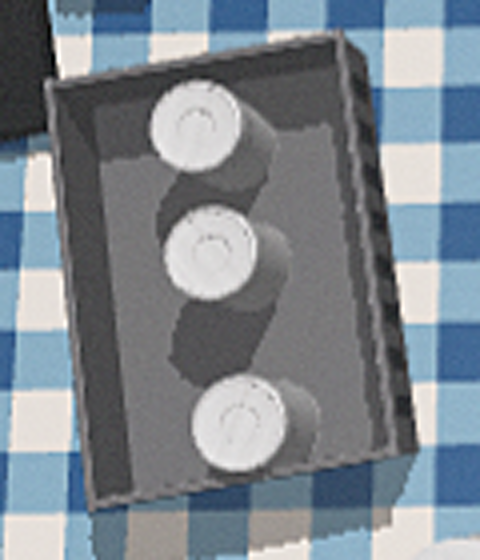

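```bash
 python3 -m handwheel '{"grip":[50,50,50,50,50,50,50,50,50,50,50,50],"translation":[[7,-15,0],[12,-25,0],[14,-30,0],[14,-30,0],[12,-26,0],[9,-20,0],[8,-16,0],[5,-11,0],[3,-7,0],[2,-4,0],[1,-2,0],[0,0,0]],"yaw":[0,0,0,0,0,0,0,0,0,0,0,0]}';  python3 -m handwheel '{"grip":[50,50,50,50,50,50,50,50,50,50,50,50],"translation":[[0,0,-2],[0,0,-5],[0,0,-10],[0,0,-15],[0,0,-20],[0,0,-22],[0,0,-20],[0,0,-14],[0,0,-8],[0,0,-4],[0,0,-2],[0,0,0]],"yaw":[0,0,0,0,0,0,0,0,0,0,0,0]}'; python3 where.py a7
```

```text
clock: 43.58
position: [0.5317, -0.1496, 0.1957]
tool_rot: [-0.249, 3.088, 0.083]
wrist_force: [-0.6, -0.1, -1.1]
grip_width: 0.057
clock: 44.58
position: [0.5269, -0.1408, 0.0653]
tool_rot: [-0.261, 3.089, 0.089]
wrist_force: [-0.1, 0.4, -1.4]
grip_width: 0.0571
table WHITE [0.639 0.397 0.07 ] n 437 px 109 172
table WHITE [0.56  0.384 0.07 ] n 449 px 113 203
table WHITE [0.452 0.361 0.07 ] n 478 px 120 247
table red/or [0.346 0.005 0.07 ] n 465 px 267 288
table red/or [0.338 0.1   0.07 ] n 467 px 227 293
tcp [ 0.5272 -0.1409  0.0656] jaw 0.17010475547300707 grip 0.0567044269061147 t 44.6333
```

```bash
 python3 -m handwheel '{"grip":[50,50,50,50,50,50,50],"translation":[[2,-4,0],[4,-7,-2],[4,-6,-5],[1,-3,-6],[0,-1,-4],[0,0,-2],[0,0,0]],"yaw":[0,0,0,0,0,0,0]}'
```

```text
clock: 45.22
position: [0.5429, -0.1668, 0.0482]
tool_rot: [-0.26, 3.081, 0.08]
wrist_force: [0.6, 0.4, -1.3]
grip_width: 0.0572
```

```bash
 python3 -m handwheel '{"grip":[50,50,50,50],"translation":[[0,0,-2],[0,0,-2],[0,0,-1],[0,0,0]],"yaw":[0,0,0,0]}';  python3 -m handwheel '{"grip":[58,58,59,60,62,66,72,75,75],"translation":[[0,0,-1],[0,0,0],[0,0,0],[0,0,0],[0,0,0],[0,0,0],[0,0,0],[0,0,0],[0,0,0]],"yaw":[0,0,0,0,0,0,0,0,0]}'; python3 -m handwheel '{"grip":[75,75,75,75,75,75,75,75,75,75],"translation":[[0,0,10],[0,0,20],[0,0,30],[0,0,30],[0,0,24],[0,0,16],[0,0,10],[0,0,5],[0,0,2],[0,0,0]],"yaw":[0,0,0,0,0,0,0,0,0,0]}'; python3 where.py a8
```

```text
clock: 45.55
position: [0.5424, -0.1664, 0.0425]
tool_rot: [-0.26, 3.082, 0.081]
wrist_force: [-0.3, -0.4, -1.1]
grip_width: 0.057
clock: 46.3
position: [0.5435, -0.1662, 0.0431]
tool_rot: [-0.261, 3.079, 0.079]
wrist_force: [-0.8, -0.0, -0.6]
grip_width: 0.0754
clock: 47.13
position: [0.5415, -0.1655, 0.2023]
tool_rot: [-0.26, 3.078, 0.078]
wrist_force: [-0.2, -0.1, -0.1]
grip_width: 0.0749
table WHITE [0.64  0.397 0.07 ] n 434 px 109 172
table WHITE [0.56  0.384 0.07 ] n 450 px 112 203
table WHITE [0.455 0.362 0.07 ] n 467 px 120 245
table red/or [0.346 0.004 0.07 ] n 469 px 267 288
table red/or [0.338 0.1   0.07 ] n 464 px 227 293
drawer WHITE [ 0.536 -0.165  0.083] n 226 px 335 208
tcp [ 0.5413 -0.1654  0.2018] jaw 0.16979031835777159 grip 0.07466728547671961 t 47.1833
```

View pics/a8.png

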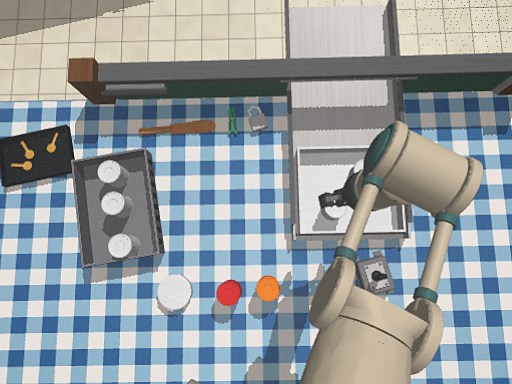

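```bash
 python3 -m handwheel '{"grip":[0,0,0,0,0,0,0,0,0,0,0,0],"translation":[[-10,-5,0],[-20,-10,0],[-26,-13,0],[-28,-14,0],[-28,-14,0],[-24,-12,0],[-20,-10,0],[-14,-7,0],[-10,-5,0],[-6,-3,0],[-3,-1,0],[-1,0,0]],"yaw":[0.03,0.03,0,0,0,0,0,0,0,0,0,0]}' 20; python3 where.py a9
```

```text
clock: 48.18
position: [0.3378, -0.2564, 0.1888]
tool_rot: [-0.362, 3.086, 0.112]
wrist_force: [-0.1, 0.6, -0.1]
grip_width: 0.0002
table WHITE [0.64  0.397 0.07 ] n 438 px 109 172
table WHITE [0.56  0.384 0.07 ] n 454 px 113 203
table WHITE [0.455 0.362 0.07 ] n 466 px 120 246
table red/or [0.346 0.005 0.07 ] n 468 px 267 288
table red/or [0.338 0.099 0.07 ] n 468 px 227 293
drawer WHITE [ 0.626 -0.241  0.083] n 435 px 364 170
drawer WHITE [ 0.539 -0.165  0.083] n 441 px 335 206
tcp [ 0.3378 -0.2561  0.1888] jaw 0.23515176352516232 grip -0.00011658264301019811 t 48.2333
```

View pics/a9.png

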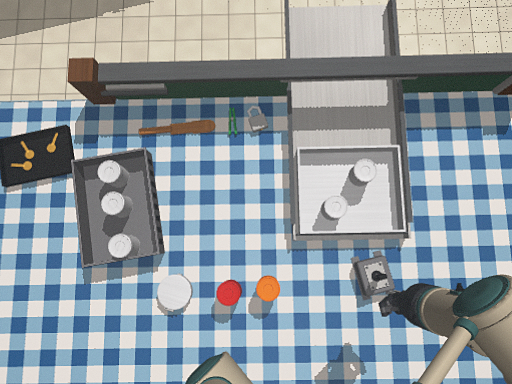

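```bash
 python3 -m handwheel '{"grip":[0,0,0,0,0,0,0,0,0,0,0,0],"translation":[[-3,-3,-2],[-4,-5,-5],[-3,-4,-10],[-1,-1,-14],[0,0,-16],[0,0,-16],[0,0,-14],[0,0,-10],[0,0,-6],[0,0,-4],[0,0,-2],[0,0,0]],"yaw":[0,0,0,0,0,0,0,0,0,0,0,0]}'; python3 - <<'E'
from h import *
c,T,p,d=snap("scene","b1")
a=cv2.imread('pics/b1.png'); cv2.imwrite('pics/b1z.png',cv2.resize(a[190:290,70:200],None,fx=5,fy=5,interpolation=cv2.INTER_CUBIC))
E
```

```text
clock: 49.23
position: [0.3393, -0.2637, 0.0838]
tool_rot: [-0.357, 3.099, 0.095]
wrist_force: [-0.4, 0.3, 0.7]
grip_width: 0.0003
```

View pics/b1z.png

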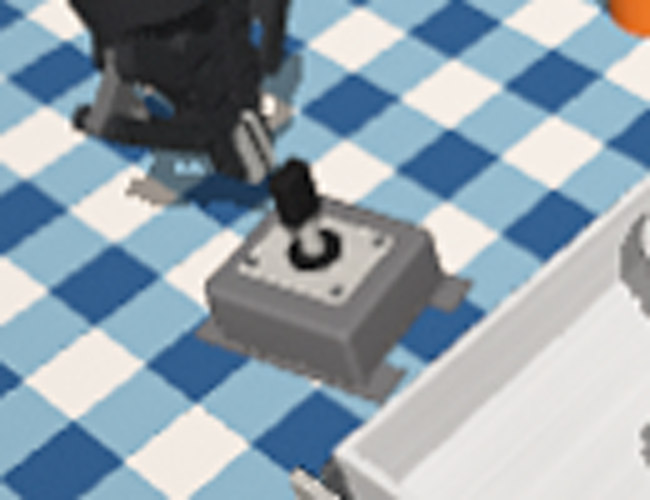

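```bash
 python3 -m handwheel '{"grip":[0,0,0,0],"translation":[[6,1.5,0],[6,1.5,0],[4,1,0],[0,0,0]],"yaw":[0,0,0,0]}'; python3 -m handwheel '{"grip":[0,0,0],"translation":[[5,1,0],[5,1,0],[2,0,0]],"yaw":[0,0,0]}'
```

```text
clock: 49.62
position: [0.3566, -0.2603, 0.0855]
tool_rot: [-0.357, 3.099, 0.091]
wrist_force: [-1.3, -0.7, -0.9]
grip_width: 0.0004
clock: 49.87
position: [0.3674, -0.2576, 0.0853]
tool_rot: [-0.361, 3.103, 0.092]
wrist_force: [-2.3, -0.7, -1.7]
grip_width: -0.0003
```

```bash
 python3 -m handwheel '{"grip":[0,0,0,0],"translation":[[3,0.7,0],[3,0.7,0],[0,0,0],[0,0,0]],"yaw":[0,0,0,0]}';python3 - <<'E'
from h import *
c,T,p,d=snap("scene","b2")
E
```

```text
clock: 50.2
position: [0.3722, -0.2562, 0.0848]
tool_rot: [-0.366, 3.108, 0.093]
wrist_force: [-3.3, -2.0, 0.4]
grip_width: 0.0001
```

View pics/b2.png

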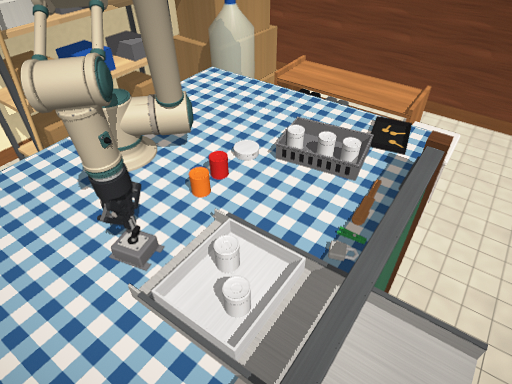

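The drawer is moving (its front edge has moved off the channel end, at about (140,290)). Hold.

```bash
 python3 -m handwheel '{"grip":[0,0,0,0,0,0,0,0,0,0,0,0],"translation":[[0,0,0],[0,0,0],[0,0,0],[0,0,0],[0,0,0],[0,0,0],[0,0,0],[0,0,0],[0,0,0],[0,0,0],[0,0,0],[0,0,0]],"yaw":[0,0,0,0,0,0,0,0,0,0,0,0]}';python3 -m handwheel '{"grip":[0,0,0,0,0,0,0,0,0,0,0,0],"translation":[[0,0,0],[0,0,0],[0,0,0],[0,0,0],[0,0,0],[0,0,0],[0,0,0],[0,0,0],[0,0,0],[0,0,0],[0,0,0],[0,0,0]],"yaw":[0,0,0,0,0,0,0,0,0,0,0,0]}'; python3 - <<'E'
from h import *
c,T,p,d=snap("scene","b3")
E
```

```text
clock: 51.25
position: [0.372, -0.2562, 0.0849]
tool_rot: [-0.365, 3.109, 0.093]
wrist_force: [-3.6, -1.6, -0.3]
grip_width: -0.0001
clock: 52.25
position: [0.372, -0.2562, 0.0849]
tool_rot: [-0.365, 3.109, 0.093]
wrist_force: [-4.6, -0.4, 0.0]
grip_width: 0.0001
```

View pics/b3.png

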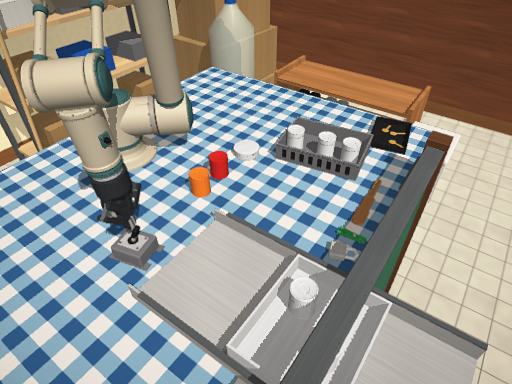

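```bash
 for i in 1 2 3; do python3 -m handwheel '{"grip":[0,0,0,0,0,0,0,0,0,0,0,0],"translation":[[0,0,0],[0,0,0],[0,0,0],[0,0,0],[0,0,0],[0,0,0],[0,0,0],[0,0,0],[0,0,0],[0,0,0],[0,0,0],[0,0,0]],"yaw":[0,0,0,0,0,0,0,0,0,0,0,0]}'; done; python3 - <<'E'
from h import *
for i in range(2):
    c,T,p,d=snap("top","b4"); P=cloud(c,T,d)
    m=(P[...,2]>.05)&(P[...,2]<.062)&(P[...,0]>.9)&(P[...,1]>-.32)&(P[...,1]<-.09)
    q=P[m]; print(len(q), q[:,0].min() if len(q) else None, q[:,0].max() if len(q) else None)
    for b in blobs(P,p,.075,.09,100): print(b[1],b[3].mean(0).round(3))
E
```

```text
clock: 53.3
position: [0.372, -0.2563, 0.0849]
tool_rot: [-0.365, 3.109, 0.093]
wrist_force: [-5.1, -1.8, -0.4]
grip_width: 0.0003
clock: 54.3
position: [0.372, -0.2562, 0.0849]
tool_rot: [-0.365, 3.109, 0.093]
wrist_force: [-4.0, -0.4, 0.3]
grip_width: 0.0002
clock: 55.3
position: [0.372, -0.2562, 0.0849]
tool_rot: [-0.365, 3.109, 0.093]
wrist_force: [-4.4, -1.6, 0.3]
grip_width: -0.0002
334 0.9455776878247266 1.1017467236311203
[345  11  22  21 374] [ 1.028 -0.242  0.08 ]
[317  42  23  16 281] [ 0.948 -0.165  0.08 ]
[406  75 106   9 276] [ 0.861 -0.507  0.082]
[ 79  82 209  15 749] [0.851 0.254 0.084]
325 1.0006514064078953 1.1000476655082054
[345  11  22  22 371] [ 1.028 -0.242  0.081]
[317  42  23  16 280] [ 0.948 -0.165  0.08 ]
[406  76 106   8 273] [ 0.861 -0.504  0.082]
[ 80  82 208  15 760] [0.851 0.255 0.084]
```

View pics/b4.png

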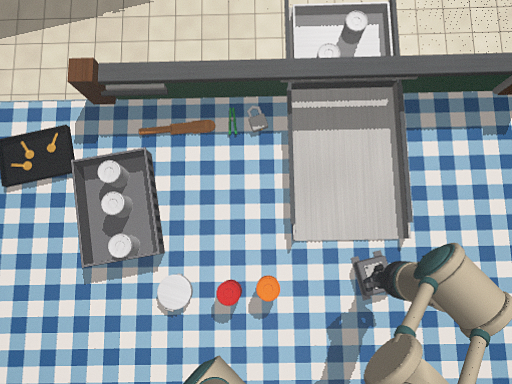

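```bash
 python3 -m handwheel '{"grip":[0,0,0,0,0,0,0,0,0,0,0],"translation":[[-4,-1,0],[-8,-2,0],[-12,-3,0],[-12,-3,0],[-8,-2,0],[-5,-1,0],[-3,0,5],[0,0,15],[0,0,20],[0,0,20],[0,0,10]],"yaw":[0,0,0,0,0,0,0,0,0,0,0]}'; python3 -m handwheel '{"grip":[0,0,0,0,0,0],"translation":[[0,0,5],[0,0,2],[0,0,0],[0,0,0],[0,0,0],[0,0,0]],"yaw":[0,0,0,0,0,0]}'; python3 - <<'E'
from h import *
c,T,p,d=snap("scene","b5")
c,T,p,d=snap("top"); P=cloud(c,T,d)
for b in blobs(P,p,.075,.09,100): print(b[1],b[3].mean(0).round(3))
for b in blobs(P,p,.062,.074,150): print(b[1],b[3].mean(0).round(3))
z=P[...,2];X=P[...,0];Y=P[...,1]
m=(z>.085)&(z<.11)&(X<.43)&(X>.34)&(Y<-.22)&(Y>-.30); print("paddle",P[m].mean(0),m.sum())
E
```

```text
clock: 56.32
position: [0.3272, -0.2647, 0.1589]
tool_rot: [-0.347, 3.105, 0.084]
wrist_force: [1.1, 0.3, 0.5]
grip_width: 0.0001
clock: 56.82
position: [0.3294, -0.2649, 0.1683]
tool_rot: [-0.35, 3.099, 0.078]
wrist_force: [-0.5, -0.2, 0.1]
grip_width: -0.0001
[345  11  22  21 376] [ 1.028 -0.242  0.08 ]
[317  42  23  16 281] [ 0.948 -0.165  0.08 ]
[406  75 106   9 265] [ 0.861 -0.504  0.082]
[ 79  82 209  15 767] [0.851 0.254 0.084]
[403  78 109   8 229] [ 0.861 -0.498  0.068]
[166  84 122   6 228] [0.861 0.099 0.068]
[ 97 161  25  23 367] [0.64  0.396 0.071]
[101 192  25  24 384] [0.56  0.383 0.071]
[108 234  25  27 411] [0.455 0.361 0.071]
[256 277  24  25 468] [0.346 0.004 0.068]
[216 281  24  25 465] [0.337 0.1   0.068]
paddle [ 0.37200873 -0.25971638  0.09947483] 54
```

View pics/b5.png

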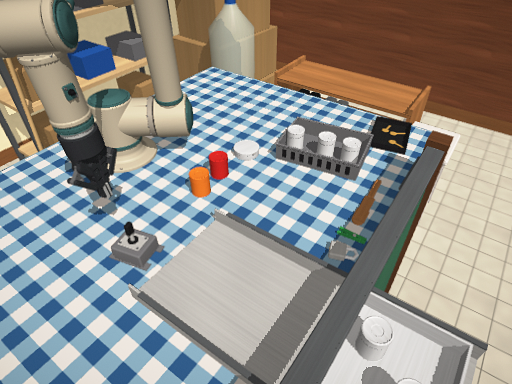

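```bash
python3 -c "
from rig import manip
print(manip.job_done())"
```

```text
the job is handed in; nothing more can be done
None
```

The job is done and handed in at about 57 s of the 192 s allowed; `job_done` reports no verdict. Five white fuel tins were on the table. I lifted and weighed each one.

| Tins | Weight on lifting | Where they are now |
|---|---|---|
| 3 empty | 0.69, 0.39 and 0.59 N | Standing in the crate |
| 2 full | 2.24 and 1.86 N | Standing in the drawer |

- **Drawer:** I pushed the lever towards the door and held it for about 5 s. A drawer tin moved 0.402 m, which is fully out, and its position did not change in later pictures.
- **Lever:** After release, its paddle measured (0.372, −0.260), the same as at the start. The arm is clear of everything, with about zero force on the wrist.
- **Crate tin knocked aside:** One empty tin in the crate was shifted about 2 cm during the run. It stayed upright against the crate's end wall, at about −0.10 m of the ±0.11 m allowed, so I left it there.
- **Tool tilt:** The tool tilted by up to about 0.13 rad from fast stops. All the tins still ended up upright.
- **Other items:** I never moved the arm to the padlock, shoe horn, clothes peg, hinged-lid tin or the red and orange tins, and in the last pictures they look where they started.

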